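# Drive the stuck captive hinge pin out of the ink-roller yoke

## Robot

A 6-joint arm with a two-finger parallel gripper is mounted at the origin on the work surface. World frame = base frame: x ahead of the robot, y to its left, z up, the work surface at z = 0. Lengths are in m, angles in rad, forces in N, time in s.
With the tool pointing down it reaches from about 0.4 to 0.825 m from the base axis. Payload 7 kg.
Tool frame: the origin (TCP) lies at the very end of the fingers, on their centre line; the grasp point (between the pads) lies arm.grip_point_offset behind it (arm.grip_point_offset is the distance from the TCP to the grasp point, in m); z points along the fingers, y is the direction in which the jaws open and shut (so a half turn about z gives the same grasp; the last joint's range is limited). The gripper opens to 88 mm and grips with 3 to 60 N. Pads are 19 mm wide; open, the fingers measure 130 mm over their backs; the gripper's body (78 mm by 193 mm) begins 47 mm behind the grasp point.
Start: joints at [1.556, 0.359, 0.012, 0, -1.224, -0.288], TCP at [0.201, 0.644, 0.199] pointing down, gripper open.
Joint ranges: [-3.07, 3.07], [-1.43, 2.12], [-1.02, 1.25], [-3.03, 1.67], [-3.05, -0], [-3.03, 3.03]. Speed limits (rad/s): [2.39, 2.39, 3.01, 3.14, 3.14, 3.14].

## Interface

Orientations are given as a 3x3 rotation matrix whose columns are the frame's x, y, z axes.
In Python, from rig import arm, read_camera, search_frame, landmark_of gives the robot as it stands. The module is installed in compiled form; this text tells all that it offers.
- The arm moves only by the tool arm_command, never from a script. Its argument "commands" is a list of rows, each a list of 3 entries, a list of its own where there are three numbers: the finger opening in m, from 0 to 0.0876, then the shift along the tool's x, y, z in m, then the turn, a rotation vector about the tool's x, y, z in degrees. A call has exactly 8 rows; each row shifts and turns the commanded pose from where the row before left it, along the tool's axes as they then stand; what a row does not reach is not made up. A row lasts 1/8 s, in which the tool goes at most 62.5 mm and 10.7 degrees, less where a joint would pass 70% of its speed; a pose out of reach is approached as far as the arm can. A call with a gripper value outside its range is refused whole. The fingers move at their own pace and stop on an object; "grip_force" is the grip in N (left out, the last holds). Time passes only in rows, so rows that do not move let the fingers close, or fill a call up. It gives the time, the measured TCP pose, the force and the opening at its end, in the units of the state.
- arm.state(): the state, without advancing time (a new reading comes with each control period).
- read_camera(name): name is "scene" or "top"; returns a dict with "frame" (480x640x3 uint8, red, green, blue), "range_z" (480x640 float32, m along the optical axis (not along the pixel's ray), 0 where there is no reading), "K" (3x3 intrinsics, pixels), "dist_coeffs" ([k1, k2, p1, p2, k3] as OpenCV has them; the pictures are not rectified), "rvec" (rotation vector, rad) and "tvec" (3), from world to camera coordinates, as OpenCV has them. Camera axes: x right, y down, z forward; pixel columns grow to the right and rows downward; lengths in m; the calibration is good to about 2 mm. A picture is of the moment at which its call begins.
- arm.job_done(): hands the job in, once; it reports no verdict.
Trained networks look in a picture, given as the dict that the camera call returned (one of the last four; its "shot" number tells which), for a name from the list of things; names that differ only in an ending like _2 or _b are one class to them, and where a whole thing is asked for, a point or a joint stands for the part that bears it (a point fixed in the world has none). Each returns a list of dicts, best first, with "p" (0 to 1); they miss things now and then, are a little off and sometimes report something else, mostly with a low value. They report only what shows in the picture. A call takes as long as a camera call. They do not tell look-alikes from the thing itself.
- search_frame(picture, query): "location" ([x, y, z] in m, in world coordinates, good to about 4 mm: the middle of the surface that is visible of it).
- landmark_of(picture, query): "location" ([x, y, z] in m, in world coordinates, good to about 4 mm: a listed point, or the origin of a listed thing).
The state is a dict: "time_s": time; "joint_positions": joint angles; "joint_velocities": joint speeds; "joint_efforts": joint torques, N m; "tcp_pos": TCP position; "eef_rot": TCP orientation; "contact_force": force on the tool from outside, world axes, zero at the start; "torque": the same for the moment, N m; "width": finger opening in m.
Only numpy, scipy, OpenCV 4.12 (cv2) and the standard library are available. Lean on these libraries where they do the work, as an engineer would, in place of code of your own. Each camera call takes 0.05 s, during which the arm holds its last target.

## Task

The captive hinge pin of the ink roller's swing arm is stuck in its slanted yoke. Take the drift punch, put its tip into the upper bore and drive the pin steadily down until it comes up solid against its hidden stop, feeling for that stop rather than ramming it (keep under about 60 N), and never touch the pin with the gripper. Then hang the punch back upright in its wooden block with the collar resting on the top, and leave the jar, cup and tin alone.

Things in the scene. Friction and masses are not known exactly. Their poses are not given: they have to be found in the camera images.
- stand: Green slanted inking stand, fixed; origin on the bench under the bore's mouth, front -x. Base 170 x 250 mm, from y -40 to 210, x -60 to 110. On top an aluminium yoke, its parts stacked below the bore's mouth along the bore: upper lug 0-14 mm, brass eye of the swing arm 15-31 mm, lower lug 32-52 mm. Ink roller and white slab lie on the +y side, lower than the yoke's upper face.
- pin_mouth (a point): Centre of the bore's mouth in the yoke's upper face, 135 mm above the bench. z points out of the bore along the pin's axis, up and towards the stand's front, 30 degrees from vertical; x up the slope, y level along the roller arm. Face 44 mm (x) by 40 mm (y) plus a flush 14 mm spine at -x; nothing rises above it. Bore 11 mm, mouth chamfered 4 mm. The pin's top is hidden in it.
- pin (a joint): Travel (m) of the copper-coloured hinge pin along -z of pin_mouth: 0 assembled, 0.036 solid against its hidden stop ring. 9.6 mm thick, 54 mm long, its 18 mm head at the lower end under the lower lug. How deep pin and ring sit differs: the pin's top is 4 to 9 mm (unknown) plus the travel inside the mouth, to be felt. Sliding takes about 12 N plus 40 N s/m; the stop is rigid. It stays where left.
- punch_center (a point): Half-way up the steel drift punch (116 mm, 0.12 kg, round; z from tip to butt). Tip's end 58 mm along -z, butt 58 mm along +z. Tip 7 mm across, 50 mm long; red collar 26 mm across, from 8 to 2 mm below this point; dark grip shank 16 mm across from there to the butt. It starts hanging upright in the block, collar on its top, this point 68 mm above the bench.
- block_hole (a point): Centre of the hole's mouth in the top face of the wooden punch block (80 x 80 x 60 mm, fixed); top face 60 mm above the bench, z up. Through hole 13 mm across with a 3 mm chamfer. Hanging home, the punch's centre is 8 mm above this point.
- jar: Bystander: amber jar, 52 mm across, 75 mm high; origin at the centre of its underside.
- cup: Bystander: blue ceramic cup, 68 mm across, 65 mm high; origin at the centre of its underside.
- tin: Bystander: red tin, 56 mm across, 95 mm high; origin at the centre of its underside.
Not all that is in view belongs to the job. Of the things like the part that bears punch_center, leave any that is purple; of the rest the larger one is meant.

How it is judged:
On the way, in this order (a step that is already met when the one before it is completed fails the run):
1. the punch's tip bears on the pin's hidden end (contact force between punch and pin above 2 N and z of punch_center in the frame of pin_mouth below 0.057 m and value of joint pin below 0.02 m), for 0.04 s.
2. the pin is driven down to its stop (value of joint pin above 0.0345 m), for 0.1 s.
At the end, for the whole second after the job is handed in: The pin has come to its stop (travel over 34.5 of its 36 mm), and the punch hangs at rest in its block: centre within 8 mm of the hole sideways and 5 to 11 mm above its mouth, within 7 degrees of upright (value of joint pin above 0.0345 m and horizontal distance between punch_center and block_hole below 0.008 m and z of punch_center in the frame of block_hole between 0.005 and 0.011 m and angle between punch_center's own z axis and vertical below 0.12 rad and linear speed of punch below 0.02 m/s); the robot touches nothing.
It fails at once if the gripper or arm touches the pin (contact force between any of the fingers, the arm and pin above 0.5 N).
It fails at once if the punch rams the stand or its pin (over 70 N) (contact force between punch and stand above 70 N).
It fails at once if a bystander is pushed more than 25 mm or tipped (distance of any of jar, cup, tin from where it was at the start of the episode above 0.025 m or angle between any of jar, cup, tin's own z axis and vertical above 0.4 rad).
It also fails if it takes over 54 s, if anything falls off the work surface, if the arm or the gripper's body presses on something with over 40 N, if the wrist force passes 120 N, or if a joint passes its speed limit or range.

## Working session

There is one attempt and no reset: what is moved stays moved. The work goes in short steps, Python scripts to look and compute and a tool call to move; the robot and the scene stay as the last step left them, time stands still between calls to the robot, and variables do not carry over. Pictures are saved under pics/ and viewed, and the job is handed in when it is done.

Besides the shell and the picture viewer there is one more tool, called after ">>>" by a JSON object that holds its "api" and its "payload". arm_command: Moves the arm, as the interface text tells. Its arguments: {"type":"object","properties":{"commands":{"type":"array"},"grip_force":{"type":"number"}},"required":["commands"]}

```bash
mkdir -p pics; cat > h.py <<'E'
import numpy as np, cv2
from rig import arm, read_camera, search_frame, landmark_of
def save(p,n): cv2.imwrite(f'pics/{n}.png',p['frame'][:,:,::-1])
def world(p):
    K=p['K'];R,_=cv2.Rodrigues(np.array(p['rvec'],float));t=np.array(p['tvec'],float).reshape(3)
    u,v=np.meshgrid(np.arange(640),np.arange(480))
    q=cv2.undistortPoints(np.stack([u.ravel(),v.ravel()],1).astype(np.float64)[:,None],np.array(K,float),np.array(p['dist_coeffs'],float)).reshape(480,640,2)
    z=p['range_z'].astype(float)
    c=np.dstack([q[...,0]*z,q[...,1]*z,z])
    return (c-t)@R
def proj(p,X):
    return cv2.projectPoints(np.array(X,float).reshape(-1,3),np.array(p['rvec'],float),np.array(p['tvec'],float),np.array(p['K'],float),np.array(p['dist_coeffs'],float))[0].reshape(-1,2)
E
python3 - <<'E'
from h import *
np.set_printoptions(precision=4,suppress=True)
s=arm.state();print(s,arm.grip_point_offset)
for n in ['scene','top']:
    p=read_camera(n);save(p,n+'0')
    for q in ['pin_mouth','punch_center','block_hole','stand','jar','cup','tin']:
        print(n,q,[(np.round(d['location'],4),round(d['p'],2)) for d in landmark_of(p,q)])
    np.savez(n+'0.npz',w=world(p),f=p['frame'])
E
```

```text
{'time_s': 0.0, 'joint_positions': array([ 1.5561,  0.3594,  0.0111, -0.0004, -1.2241, -0.2881]), 'joint_velocities': array([ 0.0005,  0.0001, -0.    , -0.0003, -0.0008, -0.0005]), 'joint_efforts': array([  0.0005, -58.2716,  29.3049,   6.997 ,   0.0068,  -0.0002]), 'tcp_pos': array([0.2011, 0.6438, 0.1983]), 'eef_rot': array([[ 0.9545, -0.2983, -0.0004],
       [-0.2983, -0.9545, -0.0017],
       [ 0.0002,  0.0017, -1.    ]]), 'contact_force': array([ 0.2089, -0.2349,  0.478 ]), 'torque': array([-0.0239,  0.0128,  0.0461]), 'width': 0.08784371811530894} 0.0188
scene pin_mouth [(array([0.5848, 0.0397, 0.1369]), 0.62)]
scene punch_center [(array([ 0.5197, -0.2024,  0.0673]), 0.94), (array([ 0.4619, -0.3041,  0.0562]), 0.7)]
scene block_hole [(array([ 0.5235, -0.2113,  0.0591]), 0.72)]
scene stand [(array([ 0.5854,  0.0396, -0.0007]), 0.91)]
scene jar [(array([ 0.3854, -0.0679,  0.0006]), 0.93)]
scene cup [(array([ 0.711 , -0.1789,  0.0027]), 0.79), (array([ 0.5238, -0.2094,  0.0579]), 0.74), (array([ 0.5823,  0.0385, -0.0022]), 0.35)]
scene tin [(array([ 0.688 , -0.3546, -0.0016]), 0.83)]
top pin_mouth [(array([0.5832, 0.0381, 0.1375]), 0.78)]
top punch_center [(array([ 0.5636, -0.2991,  0.0407]), 0.43)]
top block_hole [(array([ 0.5178, -0.209 ,  0.0595]), 0.77)]
top stand [(array([ 0.5881,  0.0402, -0.0025]), 0.66)]
top jar [(array([ 0.3838, -0.0657,  0.0016]), 0.84)]
top cup [(array([ 0.7082, -0.1838,  0.0015]), 0.79)]
top tin [(array([ 0.6881, -0.3553, -0.0003]), 0.64)]
```

View pics/scene0.png

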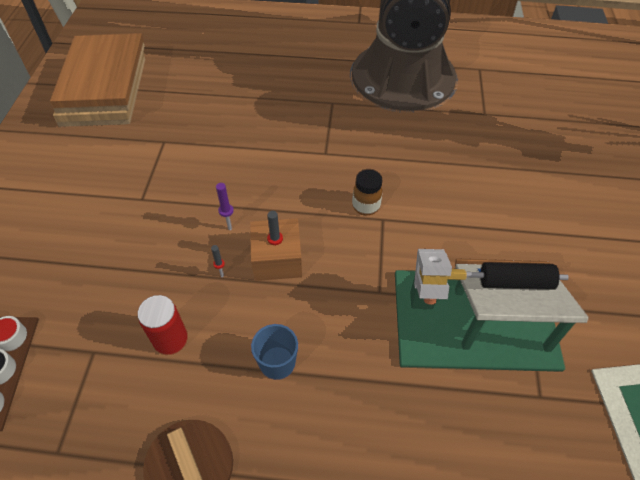

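View pics/top0.png

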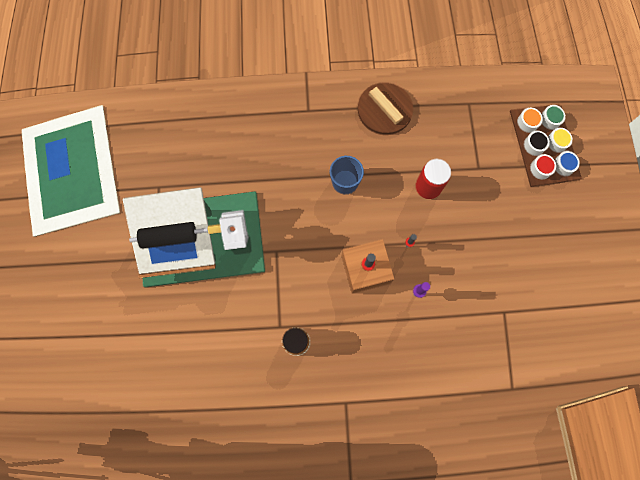

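Scene: the meant punch stands in the block (scene 274,228; top 369,262). The purple one (top 422,290) and a smaller one (top 411,240) are decoys. The yoke face is at top (232,228), scene (433,258). Next I'll fit it more precisely.

```bash
python3 - <<'E'
from h import *
np.set_printoptions(precision=4,suppress=True)
C={}
for n in ['scene','top']:
    d=np.load(n+'0.npz');w=d['w'];f=d['f'].astype(float)
    hsv=cv2.cvtColor(d['f'],cv2.COLOR_RGB2HSV).astype(int)
    P=w.reshape(-1,3);H=hsv.reshape(-1,3)
    # green base
    m=(abs(P[:,2])<0.03)&(H[:,0]>60)&(H[:,0]<95)&(H[:,1]>80)&(P[:,0]>.45)&(P[:,0]<.75)&(P[:,1]>-.05)&(P[:,1]<.3)
    g=P[m];r=cv2.minAreaRect(g[:,:2].astype(np.float32));print(n,'base',m.sum(),r,np.median(g[:,2]))
    # yoke face plane
    m=(np.linalg.norm(P-[.585,.039,.136],axis=1)<.04)&(H[:,1]<60)&(H[:,2]>110)
    q=P[m]
    nn=np.array([-.5,0,.866])
    for _ in range(10):
        c0=np.median(q@nn) if _==0 else c0
        s=q[abs(q@nn-c0)<(.008 if _<2 else .004)]
        c=s.mean(0);u,S,v=np.linalg.svd(s-c);nn=v[2]*np.sign(v[2][2]);c0=c@nn
    print('face n',nn,'cen',c,len(s),'tilt',np.degrees(np.arccos(nn[2])),'yaw',np.degrees(np.arctan2(-nn[1],-nn[0])))
    e1=np.array([0,1,0])-nn*nn[1];e1/=np.linalg.norm(e1);e2=np.cross(e1,nn)
    ab=np.stack([(s-c)@e2,(s-c)@e1],1);r=cv2.minAreaRect(ab.astype(np.float32));print('rect',r, np.array(c+r[0][0]*e2+r[0][1]*e1))
    # block top, punch
    m=(np.hypot(P[:,0]-.52,P[:,1]+.208)<.07)&(abs(P[:,2]-.06)<.006)
    r=cv2.minAreaRect(P[m][:,:2].astype(np.float32));print('block',m.sum(),r,np.median(P[m][:,2]))
    m=(np.hypot(P[:,0]-.52,P[:,1]+.208)<.05)&(P[:,2]>.072)&(P[:,2]<.14)
    q=P[m];print('punch',len(q),q.mean(0),np.quantile(q,[.02,.98],axis=0))
    for lo in np.arange(.07,.13,.01):
        k=q[(q[:,2]>=lo)&(q[:,2]<lo+.01)]
        if len(k): print('  ',round(lo,3),len(k),k.mean(0)[:2],np.ptp(k,axis=0)[:2])
    m=(np.hypot(P[:,0]-.52,P[:,1]+.208)<.03)&((H[:,0]<6)|(H[:,0]>174))&(H[:,1]>170)
    print('collar',m.sum(),P[m].mean(0),P[m].min(0),P[m].max(0))
E
```

```text
scene base 9256 ((0.6063088774681091, 0.12138478457927704), (0.16805899143218994, 0.24845577776432037), 3.878849744796753) 0.011973570611105953
face n [-0.4737 -0.0274  0.8802] cen [0.5845 0.0352 0.1342] 565 tilt 28.327871207706877 yaw 3.3135851413370156
rect ((-0.004791496321558952, -0.00032903626561164856), (0.06138760596513748, 0.040176376700401306), 3.8686041831970215) [0.5803 0.0348 0.1319]
block 1809 ((0.5223629474639893, -0.2103271335363388), (0.08465135097503662, 0.08006155490875244), 11.182918548583984) 0.06024579642713352
punch 273 [ 0.526  -0.2094  0.1061] [[ 0.5161 -0.2177  0.0739]
 [ 0.5303 -0.2026  0.1272]]
   0.07 28 [ 0.5275 -0.2092] [0.01   0.0153]
   0.08 36 [ 0.5278 -0.2091] [0.008  0.0147]
   0.09 40 [ 0.5267 -0.2084] [0.0108 0.0158]
   0.1 36 [ 0.5275 -0.2094] [0.0075 0.0147]
   0.11 42 [ 0.5274 -0.2091] [0.0092 0.0153]
   0.12 91 [ 0.5231 -0.21  ] [0.0164 0.0158]
collar 86 [ 0.5276 -0.2089  0.0656] [ 0.5123 -0.2225  0.0614] [ 0.5353 -0.1978  0.0684]
top base 3414 ((0.6027831435203552, 0.12219032645225525), (0.1696300357580185, 0.2476188689470291), 4.026365756988
[... 164 characters left out ...]
, -0.00047312863171100616), (0.05848139524459839, 0.040177155286073685), 3.0443804264068604) [0.5786 0.0355 0.1319]
block 1622 ((0.5207394957542419, -0.20867934823036194), (0.08097758889198303, 0.08097437024116516), 11.271568298339844) 0.06006073698240375
punch 107 [ 0.5182 -0.2075  0.114 ] [[ 0.5128 -0.215   0.0733]
 [ 0.5273 -0.2008  0.1287]]
   0.07 8 [ 0.5159 -0.2068] [0.0086 0.0144]
   0.08 6 [ 0.5151 -0.2042] [0.0054 0.0073]
   0.09 11 [ 0.5152 -0.2068] [0.0084 0.0139]
   0.1 8 [ 0.5152 -0.205 ] [0.0054 0.0092]
   0.11 10 [ 0.5154 -0.2071] [0.0081 0.0137]
   0.12 64 [ 0.5201 -0.2085] [0.0148 0.0147]
collar 70 [ 0.5176 -0.2066  0.0679] [ 0.5086 -0.2202  0.0589] [ 0.5332 -0.1971  0.1195]
```

```bash
python3 - <<'E'
import cv2,numpy as np
a=cv2.imread('pics/scene0.png')[225:315,395:485]; b=cv2.imread('pics/scene0.png')[195:285,230:320];c=cv2.imread('pics/top0.png')[185:275,190:280];d=cv2.imread('pics/top0.png')[220:310,325:415]
z=lambda i:cv2.resize(i,(300,300),interpolation=cv2.INTER_CUBIC)
cv2.imwrite('pics/z0.png',np.vstack([np.hstack([z(a),z(b)]),np.hstack([z(c),z(d)])]))
E
```

```text
(no output)
```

View pics/z0.png

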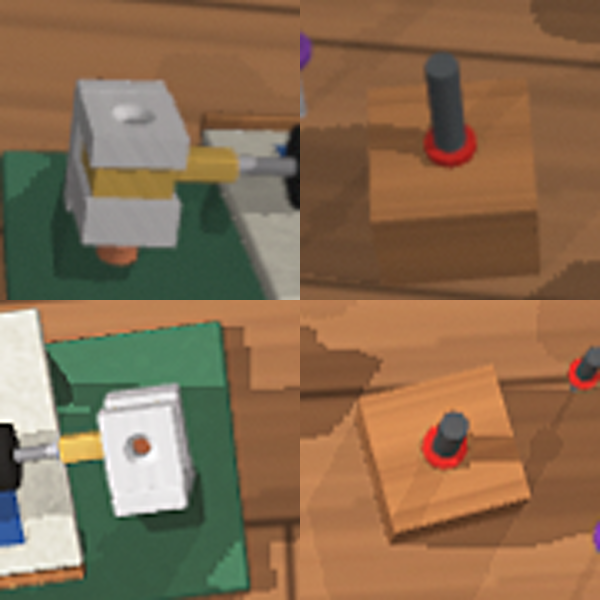

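```bash
cat >> h.py <<'E'
from scipy.spatial.transform import Rotation as Ro
np.set_printoptions(precision=4,suppress=True)
ya=np.radians(4.0)
PX=np.array([.866*np.cos(ya),.866*np.sin(ya),.5]);PY=np.array([-np.sin(ya),np.cos(ya),0]);PZ=np.array([-.5*np.cos(ya),-.5*np.sin(ya),.866])
RP=np.stack([PX,-PY,-PZ],1)          # tool rot at the pin
RD=np.stack([[np.cos(ya),np.sin(ya),0],[np.sin(ya),-np.cos(ya),0],[0,0,-1.]],1)
M=np.array([.585,.036,.135]);B=np.array([.5215,-.2093,.060])
def plan(pos,R,n,w):
    s=arm.state();R0=Ro.from_matrix(s['eef_rot']);R1=Ro.from_matrix(R)
    rv=(R0.inv()*R1).as_rotvec();d=(np.array(pos)-s['tcp_pos'])/n;C=R0
    for i in range(n):
        sh=C.inv().apply(d);print([w,[round(float(x),4) for x in sh],[round(float(x),2) for x in np.degrees(rv/n)]],end=',\n')
        C=C*Ro.from_rotvec(rv/n)
E
python3 - <<'E'
from h import *
plan([.48,.26,.22],RD,8,.07)
for n in ['scene','top']:
    p=read_camera(n); d=np.load(n+'0.npz')
    print(n,proj(p,[M,B]))
    # ray-plane for the bore: dark/copper blob centroid
E
```

```text
[0.07, [0.0476, 0.0355, -0.0026], [-0.0, 0.0, -2.67]],
[0.07, [0.0459, 0.0376, -0.0026], [-0.0, 0.0, -2.67]],
[0.07, [0.0441, 0.0397, -0.0026], [-0.0, 0.0, -2.67]],
[0.07, [0.0422, 0.0417, -0.0026], [-0.0, 0.0, -2.67]],
[0.07, [0.0402, 0.0437, -0.0026], [-0.0, 0.0, -2.67]],
[0.07, [0.0381, 0.0455, -0.0026], [-0.0, 0.0, -2.67]],
[0.07, [0.036, 0.0472, -0.0026], [-0.0, 0.0, -2.67]],
[0.07, [0.0337, 0.0488, -0.0026], [-0.0, 0.0, -2.67]],
scene [[434.932  259.0359]
 [275.3022 238.7996]]
top [[232.0024 229.3883]
 [368.0165 263.7478]]
```

Projected mouth matches the bore in both pictures: (434.9,259.0) vs ~(434.9,258.9), and (232,229.4) vs ~(232,228.8).

>>> {"api": "arm_command", "payload": {"commands": [[0.07, [0.0476, 0.0355, -0.0026], [0, 0, -2.67]], [0.07, [0.046, 0.0376, -0.0026], [0, 0, -2.67]], [0.07, [0.044, 0.04, -0.0026], [0, 0, -2.67]], [0.07, [0.042, 0.042, -0.0026], [0, 0, -2.67]], [0.07, [0.04, 0.0437, -0.0026], [0, 0, -2.67]], [0.07, [0.038, 0.0455, -0.0026], [0, 0, -2.67]], [0.07, [0.036, 0.047, -0.0026], [0, 0, -2.67]], [0.07, [0.034, 0.049, -0.0026], [0, 0, -2.67]]]}}

```text
time_s: 1.9
tcp_pos: [0.4808, 0.258, 0.2206]
eef_rot: [[0.997, 0.072, 0.001], [0.072, -0.997, 0.001], [0.001, -0.001, -1.0]]
contact_force: [1.5, 0.3, -0.0]
width: 0.0704
```

```bash
python3 - <<'E'
from h import *
s=arm.state();print(s['tcp_pos'],s['eef_rot'],s['joint_positions'],s['time_s'])
plan([.5215,-.2093,.19],RD,8,.06)
E
```

```text
[0.4808 0.258  0.2206] [[ 0.9974  0.0719  0.0007]
 [ 0.0719 -0.9974  0.0007]
 [ 0.0008 -0.0007 -1.    ]] [ 0.8517  0.1313 -0.2424  0.0001 -1.196   0.791 ] 1.9
[0.06, [0.0009, 0.0586, 0.0038], [-0.0, -0.01, 0.02]],
[0.06, [0.0009, 0.0586, 0.0038], [-0.0, -0.01, 0.02]],
[0.06, [0.0009, 0.0586, 0.0038], [-0.0, -0.01, 0.02]],
[0.06, [0.0009, 0.0586, 0.0038], [-0.0, -0.01, 0.02]],
[0.06, [0.0009, 0.0586, 0.0038], [-0.0, -0.01, 0.02]],
[0.06, [0.001, 0.0586, 0.0038], [-0.0, -0.01, 0.02]],
[0.06, [0.001, 0.0586, 0.0038], [-0.0, -0.01, 0.02]],
[0.06, [0.001, 0.0586, 0.0038], [-0.0, -0.01, 0.02]],
```

>>> {"api": "arm_command", "payload": {"commands": [[0.06, [0.001, 0.0586, 0.0038], [0, 0, 0]], [0.06, [0.001, 0.0586, 0.0038], [0, 0, 0]], [0.06, [0.001, 0.0586, 0.0038], [0, 0, 0]], [0.06, [0.001, 0.0586, 0.0038], [0, 0, 0]], [0.06, [0.001, 0.0586, 0.0038], [0, 0, 0]], [0.06, [0.001, 0.0586, 0.0038], [0, 0, 0]], [0.06, [0.001, 0.0586, 0.0038], [0, 0, 0]], [0.06, [0.001, 0.0586, 0.0038], [0, 0, 0]]]}}

```text
time_s: 2.9
tcp_pos: [0.5207, -0.2096, 0.1899]
eef_rot: [[0.998, 0.07, 0.001], [0.07, -0.998, -0.0], [0.001, 0.0, -1.0]]
contact_force: [0.2, 0.9, 0.6]
width: 0.06
```

```bash
python3 - <<'E'
from h import *
s=arm.state();print(s['tcp_pos'],s['eef_rot'],s['joint_positions'],s['time_s'],s['width'])
plan([.5215,-.2093,.077],RD,6,.06)
E
```

```text
[ 0.5207 -0.2096  0.1899] [[ 0.9975  0.0701  0.0009]
 [ 0.0701 -0.9975 -0.0001]
 [ 0.0009  0.0002 -1.    ]] [-0.0338  0.1785 -0.257   0.0001 -1.1344  1.6748] 2.9 0.060004111442173824
[0.06, [0.0001, -0.0, 0.0188], [0.0, -0.01, 0.0]],
[0.06, [0.0001, -0.0, 0.0188], [0.0, -0.01, 0.0]],
[0.06, [0.0001, -0.0, 0.0188], [0.0, -0.01, 0.0]],
[0.06, [0.0001, -0.0, 0.0188], [0.0, -0.01, 0.0]],
[0.06, [0.0001, -0.0, 0.0188], [0.0, -0.01, 0.0]],
[0.06, [0.0001, -0.0, 0.0188], [0.0, -0.01, 0.0]],
```

>>> {"api": "arm_command", "payload": {"commands": [[0.06, [0.0002, 0, 0.0188], [0, 0, 0]], [0.06, [0.0002, 0, 0.0188], [0, 0, 0]], [0.06, [0.0002, 0, 0.0188], [0, 0, 0]], [0.06, [0.0001, 0, 0.0188], [0, 0, 0]], [0.06, [0.0001, 0, 0.0188], [0, 0, 0]], [0.06, [0, 0, 0.0188], [0, 0, 0]], [0.06, [0, 0, 0], [0, 0, 0]], [0.03, [0, 0, 0], [0, 0, 0]]], "grip_force": 10}}

```text
time_s: 3.9
tcp_pos: [0.522, -0.2077, 0.0776]
eef_rot: [[0.998, 0.07, 0.001], [0.07, -0.998, -0.0], [0.001, 0.0, -1.0]]
contact_force: [0.4, -0.2, 0.7]
width: 0.0545
```

```bash
python3 - <<'E'
from h import *
s=arm.state();print(s['tcp_pos'],s['contact_force'],s['width'],s['time_s'])
p=read_camera('scene');q=read_camera('top')
z=lambda i:cv2.resize(i,(390,390),interpolation=cv2.INTER_CUBIC)
cv2.imwrite('pics/g1.png',np.hstack([z(p['frame'][150:300,200:350]),z(q['frame'][190:340,290:440])])[:,:,::-1])
E
```

```text
[ 0.522  -0.2077  0.0776] [ 0.3829 -0.1661  0.7163] 0.05451793943879057 3.9
```

View pics/g1.png

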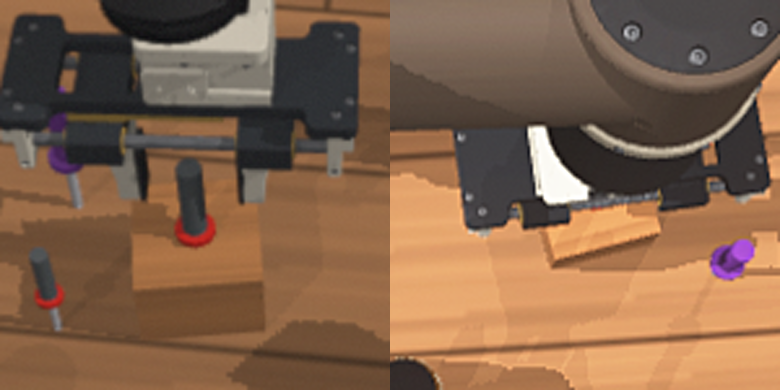

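The picture shows the fingers straddling the shank (around 190,200 left panel). The collar is on the block. Now closing.

>>> {"api": "arm_command", "payload": {"commands": [[0.04, [0, 0.0015, 0], [0, 0, 0]], [0.025, [0, 0, 0], [0, 0, 0]], [0.01, [0, 0, 0], [0, 0, 0]], [0.008, [0, 0, 0], [0, 0, 0]], [0.008, [0, 0, 0], [0, 0, 0]], [0.008, [0, 0, 0], [0, 0, 0]], [0.008, [0, 0, 0], [0, 0, 0]], [0.008, [0, 0, 0], [0, 0, 0]]], "grip_force": 10}}

```text
time_s: 5.0
tcp_pos: [0.5216, -0.209, 0.0769]
eef_rot: [[0.998, 0.07, -0.0], [0.07, -0.998, -0.0], [-0.0, 0.0, -1.0]]
contact_force: [0.4, -0.3, -0.6]
width: 0.0158
```

>>> {"api": "arm_command", "payload": {"commands": [[0.008, [0, 0, 0], [0, 0, 0]], [0.008, [0, 0, 0], [0, 0, 0]], [0.008, [0, 0, 0], [0, 0, 0]], [0.008, [0, 0, -0.005], [0, 0, 0]], [0.008, [0, 0, -0.015], [0, 0, 0]], [0.008, [0, 0, -0.02], [0, 0, 0]], [0.008, [0, 0, -0.02], [0, 0, 0]], [0.008, [0, 0, -0.02], [0, 0, 0]]], "grip_force": 45}}

```text
time_s: 6.0
tcp_pos: [0.5217, -0.209, 0.1587]
eef_rot: [[0.998, 0.07, 0.001], [0.07, -0.998, -0.0], [0.001, 0.0, -1.0]]
contact_force: [0.2, 0.3, -0.8]
width: 0.0145
```

```bash
python3 - <<'E'
from h import *
plan(M+PZ*.105,RP,8,.008)
E
```

```text
[0.008, [0.0035, -0.03, -0.0084], [0.0, 3.74, 0.0]],
[0.008, [0.004, -0.03, -0.0082], [0.0, 3.74, 0.0]],
[0.008, [0.0045, -0.03, -0.0079], [0.0, 3.74, 0.0]],
[0.008, [0.005, -0.03, -0.0076], [0.0, 3.74, 0.0]],
[0.008, [0.0055, -0.03, -0.0072], [0.0, 3.74, 0.0]],
[0.008, [0.006, -0.03, -0.0068], [0.0, 3.74, 0.0]],
[0.008, [0.0064, -0.03, -0.0064], [0.0, 3.74, 0.0]],
[0.008, [0.0068, -0.03, -0.006], [0.0, 3.74, 0.0]],
```

>>> {"api": "arm_command", "payload": {"commands": [[0.008, [0.0035, -0.03, -0.0084], [0, 3.74, 0]], [0.008, [0.004, -0.03, -0.0082], [0, 3.74, 0]], [0.008, [0.0045, -0.03, -0.0079], [0, 3.74, 0]], [0.008, [0.005, -0.03, -0.0076], [0, 3.74, 0]], [0.008, [0.0055, -0.03, -0.0072], [0, 3.74, 0]], [0.008, [0.006, -0.03, -0.0068], [0, 3.74, 0]], [0.008, [0.0064, -0.03, -0.0064], [0, 3.74, 0]], [0.008, [0.0068, -0.03, -0.006], [0, 3.74, 0]]]}}

```text
time_s: 7.0
tcp_pos: [0.5325, 0.0337, 0.226]
eef_rot: [[0.862, 0.07, 0.501], [0.06, -0.998, 0.037], [0.503, -0.002, -0.865]]
contact_force: [2.2, -1.9, -0.4]
width: 0.0149
```

```bash
python3 - <<'E'
from h import *
p=read_camera('scene');q=read_camera('top')
s=arm.state();print(s['tcp_pos'],s['eef_rot'],s['contact_force'],s['time_s'])
T=s['tcp_pos'];z=s['eef_rot'][:,2]
pts=[M,T,T+z*.009,T+z*.067,T+z*.067-.0]
for n,c in (('s',p),('t',q)):
    print(n,proj(c,pts[:4]))
    print([(d['location'],d['p']) for d in landmark_of(c,'punch_center')])
C=p['frame'][160:310,360:510];D=q['frame'][150:300,160:310]
zz=lambda i:cv2.resize(i,(390,390),interpolation=cv2.INTER_CUBIC)
cv2.imwrite('pics/a1.png',np.hstack([zz(C),zz(D)])[:,:,::-1])
np.savez('a1.npz',w=world(p),f=p['frame'])
E
```

```text
[0.5313 0.0336 0.2251] [[ 0.8627  0.0722  0.5005]
 [ 0.0623 -0.9974  0.0365]
 [ 0.5018 -0.0003 -0.865 ]] [-0.5395  0.6836 -2.0547] 7.1
s [[434.932  259.0359]
 [443.9663 189.3035]
 [443.241  195.5659]
 [438.7039 234.4948]]
[([0.4657, -0.3006, 0.0616], 0.9), ([0.5641, -0.3015, 0.0368], 0.79), ([0.5346, 0.0345, 0.2164], 0.78), ([0.687, -0.3543, -0.0011], 0.74)]
t [[232.0024 229.3883]
 [225.0952 248.0248]
 [225.6788 246.3311]
 [229.187  236.1702]]
[([0.5646, -0.2979, 0.0395], 0.5), ([0.5389, 0.0333, 0.2157], 0.47), ([0.4661, -0.3041, 0.0565], 0.45), ([0.7051, -0.1819, 0.0003], 0.21)]
```

View pics/a1.png

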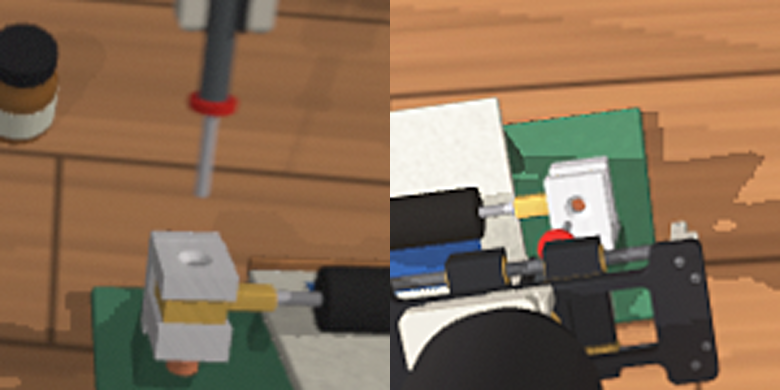

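Tip seen at scene ≈(437.7,235) vs predicted (438.7,234.5), top ≈(228,236) vs (229,236). So it is within ~1 mm of the model, and the bore is clear of the tip.

```bash
python3 - <<'E'
from h import *
plan(M+PZ*.072,RP,7,.008)
E
```

```text
[0.008, [0.0002, 0.0, 0.0046], [-0.0, 0.0, 0.01]],
[0.008, [0.0002, 0.0, 0.0046], [-0.0, 0.0, 0.01]],
[0.008, [0.0002, 0.0, 0.0046], [-0.0, 0.0, 0.01]],
[0.008, [0.0002, 0.0, 0.0046], [-0.0, 0.0, 0.01]],
[0.008, [0.0002, 0.0, 0.0046], [-0.0, 0.0, 0.01]],
[0.008, [0.0002, 0.0, 0.0046], [-0.0, 0.0, 0.01]],
[0.008, [0.0002, 0.0, 0.0046], [-0.0, 0.0, 0.01]],
```

>>> {"api": "arm_command", "payload": {"commands": [[0.008, [0.0002, 0, 0.0046], [0, 0, 0]], [0.008, [0.0002, 0, 0.0046], [0, 0, 0]], [0.008, [0.0002, 0, 0.0046], [0, 0, 0]], [0.008, [0.0002, 0, 0.0046], [0, 0, 0]], [0.008, [0.0002, 0, 0.0046], [0, 0, 0]], [0.008, [0.0002, 0, 0.0046], [0, 0, 0]], [0.008, [0.0002, 0, 0.0046], [0, 0, 0]], [0.008, [0, 0, 0], [0, 0, 0]]]}}

```text
time_s: 8.2
tcp_pos: [0.5495, 0.0333, 0.1963]
eef_rot: [[0.865, 0.07, 0.497], [0.061, -0.998, 0.034], [0.498, 0.0, -0.867]]
contact_force: [-0.3, 0.6, -0.5]
width: 0.0148
```

```bash
cat > rep.py <<'E'
from h import *
p=read_camera('scene')
s=arm.state();T=s['tcp_pos'];R=s['eef_rot'];d=T+R[:,2]*.067-M
print('tip in mouth frame',d@PX*1e3,d@PY*1e3,d@PZ*1e3,'F mouth',s['contact_force']@np.stack([PX,PY,PZ],1),s['torque'],s['time_s'],s['width'])
E
cat > pic.py <<'E'
import sys
from h import *
p=read_camera('scene');q=read_camera('top')
zz=lambda i:cv2.resize(i,(390,390),interpolation=cv2.INTER_CUBIC)
cv2.imwrite(f'pics/{sys.argv[1]}.png',np.hstack([zz(p['frame'][190:290,385:485]),zz(q['frame'][180:280,180:280])])[:,:,::-1])
E
python3 rep.py; python3 pic.py a2
```

```text
tip in mouth frame -0.052937739879936475 -0.16084681702536 4.112741121124579 F mouth [-0.7225  0.6384 -0.9578] [-0.2051  1.8422 -0.0382] 8.25 0.014570489098497553
```

View pics/a2.png

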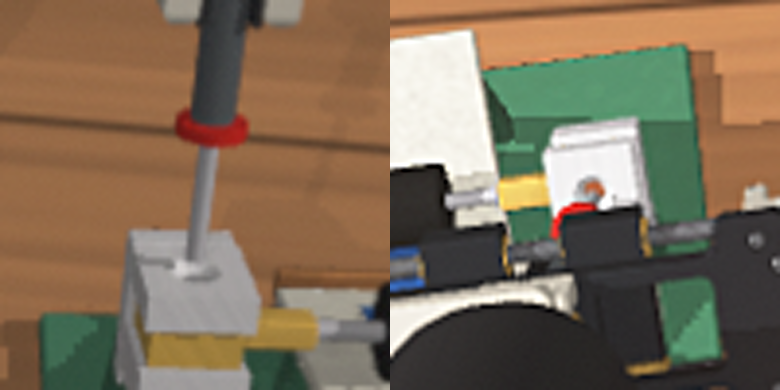

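Tip hovers over the mouth in both views (left panel 197,262; right 590,187). Feeling in.

>>> {"api": "arm_command", "payload": {"commands": [[0.008, [0, 0, 0.001], [0, 0, 0]], [0.008, [0, 0, 0.001], [0, 0, 0]], [0.008, [0, 0, 0.001], [0, 0, 0]], [0.008, [0, 0, 0.001], [0, 0, 0]], [0.008, [0, 0, 0.001], [0, 0, 0]], [0.008, [0, 0, 0.001], [0, 0, 0]], [0.008, [0, 0, 0.001], [0, 0, 0]], [0.008, [0, 0, 0.0], [0, 0, 0]]]}}

```text
time_s: 9.35
tcp_pos: [0.5531, 0.0337, 0.1906]
eef_rot: [[0.865, 0.07, 0.497], [0.061, -0.998, 0.035], [0.499, 0.0, -0.867]]
contact_force: [-0.2, -0.1, -0.6]
width: 0.015
```

```bash
python3 rep.py
```

```text
tip in mouth frame 0.033653248771210904 -0.04742850979816205 -2.7868038436647455 F mouth [-0.7098 -0.7071 -0.9631] [-0.145   1.9166 -0.0145] 9.4 0.01483245742048893
```

>>> {"api": "arm_command", "payload": {"commands": [[0.008, [0, 0, 0.001], [0, 0, 0]], [0.008, [0, 0, 0.001], [0, 0, 0]], [0.008, [0, 0, 0.001], [0, 0, 0]], [0.008, [0, 0, 0.001], [0, 0, 0]], [0.008, [0, 0, 0.001], [0, 0, 0]], [0.008, [0, 0, 0.001], [0, 0, 0]], [0.008, [0, 0, 0.001], [0, 0, 0]], [0.008, [0, 0, 0.001], [0, 0, 0]]]}}

```text
time_s: 10.4
tcp_pos: [0.5577, 0.0343, 0.1849]
eef_rot: [[0.864, 0.07, 0.499], [0.061, -0.998, 0.035], [0.5, -0.0, -0.866]]
contact_force: [-6.7, -1.4, 8.0]
width: 0.015
```

```bash
python3 rep.py
```

```text
tip in mouth frame 1.315112100069498 0.21645110532826453 -10.136294957046672 F mouth [-1.467  -0.1083  9.3799] [-0.1377  2.3563  0.0316] 10.45 0.01504645077665116
```

Contact felt (~10 N axial at ~9–10 mm depth). Driving slowly.

>>> {"api": "arm_command", "payload": {"commands": [[0.008, [-0.0002, 0, 0.0015], [0, 0, 0]], [0.008, [-0.0002, 0, 0.0015], [0, 0, 0]], [0.008, [-0.0002, 0, 0.0015], [0, 0, 0]], [0.008, [-0.0002, 0, 0.0015], [0, 0, 0]], [0.008, [0, 0, 0.0015], [0, 0, 0]], [0.008, [0, 0, 0.0015], [0, 0, 0]], [0.008, [0, 0, 0.0015], [0, 0, 0]], [0.008, [0, 0, 0.0015], [0, 0, 0]]]}}

```text
time_s: 11.45
tcp_pos: [0.5632, 0.0347, 0.1746]
eef_rot: [[0.863, 0.07, 0.5], [0.06, -0.998, 0.036], [0.501, -0.0, -0.865]]
contact_force: [-6.1, -0.8, 8.0]
width: 0.0145
```

```bash
python3 rep.py; python3 pic.py a3
```

```text
tip in mouth frame 0.8294875791516366 0.3068229436827517 -21.966176599829186 F mouth [-1.2426 -0.1568 10.4573] [-0.1992  2.1922  0.0076] 11.5 0.014930642925931017
```

View pics/a3.png

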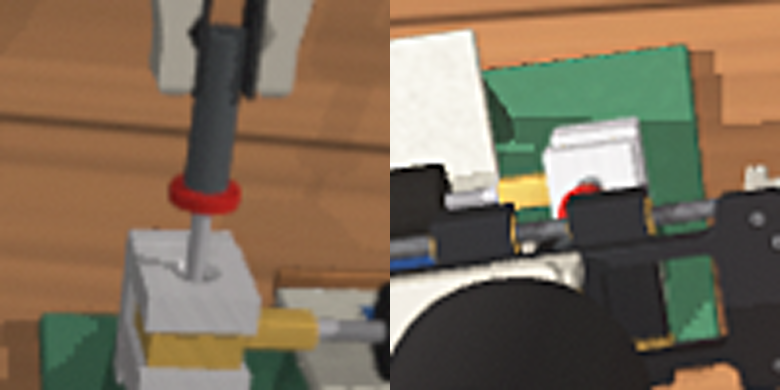

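>>> {"api": "arm_command", "payload": {"commands": [[0.008, [-0.0001, 0, 0.0015], [0, 0, 0]], [0.008, [-0.0001, 0, 0.0015], [0, 0, 0]], [0.008, [-0.0001, 0, 0.0015], [0, 0, 0]], [0.008, [-0.0001, 0, 0.0015], [0, 0, 0]], [0.008, [0, 0, 0.0015], [0, 0, 0]], [0.008, [0, 0, 0.0015], [0, 0, 0]], [0.008, [0, 0, 0.0015], [0, 0, 0]], [0.008, [0, 0, 0.0015], [0, 0, 0]]]}}

```text
time_s: 12.6
tcp_pos: [0.5689, 0.0352, 0.164]
eef_rot: [[0.863, 0.07, 0.5], [0.06, -0.998, 0.036], [0.501, -0.001, -0.865]]
contact_force: [-6.0, -1.0, 8.6]
width: 0.015
```

```bash
python3 rep.py
```

```text
tip in mouth frame 0.5110918260216261 0.318549224073509 -33.94766633213712 F mouth [-1.9313  0.4442 10.3792] [-0.1962  2.073  -0.0529] 12.65 0.014932494156541945
```

>>> {"api": "arm_command", "payload": {"commands": [[0.008, [0, 0, 0.0007], [0, 0, 0]], [0.008, [0, 0, 0.0007], [0, 0, 0]], [0.008, [0, 0, 0.0007], [0, 0, 0]], [0.008, [0, 0, 0.0007], [0, 0, 0]], [0.008, [0, 0, 0.0007], [0, 0, 0]], [0.008, [0, 0, 0.0007], [0, 0, 0]], [0.008, [0, 0, 0.0007], [0, 0, 0]], [0.008, [0, 0, 0.0007], [0, 0, 0]]]}}

```text
time_s: 13.65
tcp_pos: [0.5719, 0.0353, 0.16]
eef_rot: [[0.864, 0.071, 0.498], [0.061, -0.998, 0.036], [0.5, -0.001, -0.866]]
contact_force: [-7.0, -0.6, 8.5]
width: 0.0151
```

```bash
python3 rep.py
```

```text
tip in mouth frame 1.1105658612453988 0.2322277475704735 -38.87795756825793 F mouth [-0.64   -0.2786 10.1678] [-0.1504  2.3158  0.0241] 13.7 0.014657627731653534
```

>>> {"api": "arm_command", "payload": {"commands": [[0.008, [0, 0, 0.0003], [0, 0, 0]], [0.008, [0, 0, 0.0003], [0, 0, 0]], [0.008, [0, 0, 0.0003], [0, 0, 0]], [0.008, [0, 0, 0.0003], [0, 0, 0]], [0.008, [0, 0, 0.0003], [0, 0, 0]], [0.008, [0, 0, 0.0003], [0, 0, 0]], [0.008, [0, 0, 0.0003], [0, 0, 0]], [0.008, [0, 0, 0.0003], [0, 0, 0]]]}}

```text
time_s: 14.7
tcp_pos: [0.5733, 0.0352, 0.1584]
eef_rot: [[0.865, 0.071, 0.497], [0.061, -0.997, 0.036], [0.499, -0.001, -0.867]]
contact_force: [-6.1, -0.8, 8.1]
width: 0.015
```

```bash
python3 rep.py
```

```text
tip in mouth frame 1.409419136681446 0.1783175978542159 -40.87591633357916 F mouth [-2.734   1.1122 10.3332] [-0.0922  2.3391  0.0255] 14.75 0.01461845361707586
```

>>> {"api": "arm_command", "payload": {"commands": [[0.008, [-0.0001, 0, 0.0004], [0, 0, 0]], [0.008, [-0.0001, 0, 0.0004], [0, 0, 0]], [0.008, [-0.0001, 0, 0.0004], [0, 0, 0]], [0.008, [-0.0001, 0, 0.0004], [0, 0, 0]], [0.008, [-0.0001, 0, 0.0004], [0, 0, 0]], [0.008, [0, 0, 0.0004], [0, 0, 0]], [0.008, [0, 0, 0.0004], [0, 0, 0]], [0.008, [0, 0, 0.0004], [0, 0, 0]]]}}

```text
time_s: 15.75
tcp_pos: [0.5748, 0.0352, 0.1564]
eef_rot: [[0.866, 0.071, 0.496], [0.061, -0.997, 0.037], [0.497, -0.002, -0.868]]
contact_force: [-8.2, -0.0, 9.9]
width: 0.0148
```

```bash
python3 rep.py
```

```text
tip in mouth frame 1.6755517475189954 0.061332520461074985 -43.36754513287541 F mouth [-1.7017  0.2808 12.0732] [-0.1036  2.47    0.0033] 15.8 0.014634015974708151
```

>>> {"api": "arm_command", "payload": {"commands": [[0.008, [-0.0002, 0, 0.0003], [0, 0, 0]], [0.008, [-0.0002, 0, 0.0003], [0, 0, 0]], [0.008, [-0.0002, 0, 0.0003], [0, 0, 0]], [0.008, [0, 0, 0.0003], [0, 0, 0]], [0.008, [0, 0, 0.0003], [0, 0, 0]], [0.008, [0, 0, 0.0003], [0, 0, 0]], [0.008, [0, 0, 0.0003], [0, 0, 0]], [0.008, [0, 0, 0.0003], [0, 0, 0]]]}}

```text
time_s: 16.8
tcp_pos: [0.5768, 0.0354, 0.1569]
eef_rot: [[0.865, 0.071, 0.497], [0.06, -0.997, 0.038], [0.499, -0.003, -0.867]]
contact_force: [-16.4, -1.2, 23.4]
width: 0.0151
```

```bash
python3 rep.py
```

```text
tip in mouth frame 3.6938923596062065 0.11153601835250669 -43.875568427441685 F mouth [-3.8449  0.5246 26.5003] [-0.2216  3.038   0.0138] 16.85 0.014896121847046518
```

Force jumped to 26 N with depth stalling at ~43.9 mm (≈8 + 36), so this is likely the stop. One gentle confirming press.

>>> {"api": "arm_command", "payload": {"commands": [[0.008, [-0.0004, 0, 0.0003], [0, 0, 0]], [0.008, [-0.0004, 0, 0.0003], [0, 0, 0]], [0.008, [-0.0004, 0, 0.0003], [0, 0, 0]], [0.008, [-0.0003, 0, 0.0003], [0, 0, 0]], [0.008, [0, 0, 0], [0, 0, 0]], [0.008, [0, 0, 0], [0, 0, 0]], [0.008, [0, 0, 0], [0, 0, 0]], [0.008, [0, 0, 0], [0, 0, 0]]]}}

```text
time_s: 17.85
tcp_pos: [0.5768, 0.0354, 0.1568]
eef_rot: [[0.865, 0.072, 0.497], [0.06, -0.997, 0.039], [0.498, -0.003, -0.867]]
contact_force: [-18.0, -1.0, 25.4]
width: 0.0146
```

```bash
python3 rep.py; python3 pic.py a4; python3 - <<'E'
from h import *
p=read_camera('scene');cv2.imwrite('pics/a5.png',cv2.resize(p['frame'][220:320,395:475],(640,800))[:600,:,::-1])
E
```

```text
tip in mouth frame 3.660910077511327 0.1683352954311266 -43.980249370747515 F mouth [-2.5456 -0.5211 31.8061] [-0.2889  2.8716 -0.0353] 17.9 0.014965049384801022
```

View pics/a4.png

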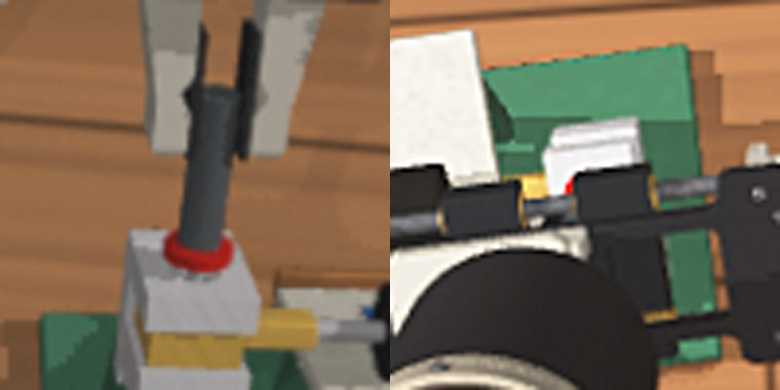

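View pics/a5.png

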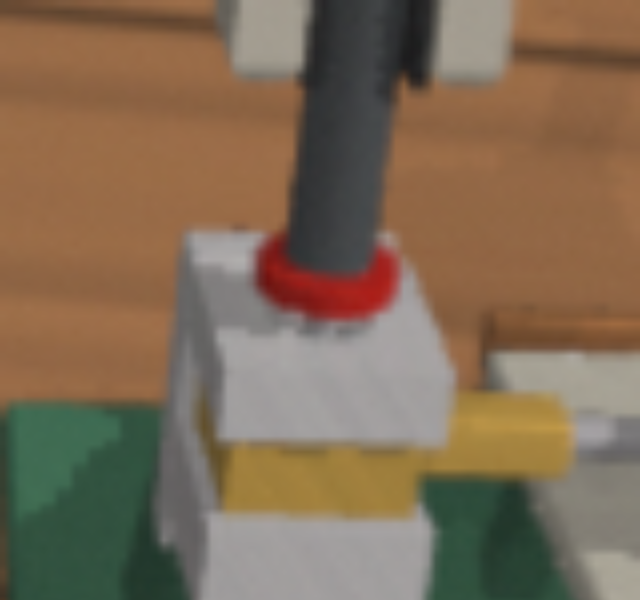

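```bash
python3 - <<'E'
from h import *
p=read_camera('scene')
W=world(p)
h=cv2.cvtColor(p['frame'],cv2.COLOR_RGB2HSV).astype(int)
for n,F,w in (('before',np.load('scene0.npz')['f'],np.load('scene0.npz')['w']),('now',p['frame'],W)):
    h=cv2.cvtColor(F,cv2.COLOR_RGB2HSV).astype(int)
    f=F.astype(int)
    m=(h[...,0]<14)&(h[...,1]>110)&(h[...,2]>80)
    m[:285]=0;m[345:]=0;m[:,:405]=0;m[:,455:]=0
    v,u=np.nonzero(m);P=w[m]-M
    print(n,m.sum(),u.mean() if len(u) else 0,(v.min(),v.max()), 'z mouth range',np.quantile(P@PZ,[.02,.1,.5,.9,.98])*1e3)
h0=[M-PZ*(.008+.054+t) for t in (0,.03,.036)]
print(proj(p,h0))
E
```

```text
before 53 429.9622641509434 (np.int64(299), np.int64(303)) z mouth range [-69.6589 -68.2086 -65.4621 -62.7909 -62.5244]
now 185 428.2 (np.int64(299), np.int64(322)) z mouth range [-102.0317  -99.4197  -89.2498  -68.2067  -64.1557]
[[430.4336 296.5158]
 [428.3453 313.7894]
 [427.9343 317.1796]]
```

```bash
python3 - <<'E'
from h import *
p=read_camera('scene')
F0=np.load('scene0.npz')['f'];F1=p['frame']
cv2.imwrite('pics/pin.png',np.hstack([cv2.resize(F[285:335,405:455],(390,390),interpolation=cv2.INTER_NEAREST) for F in (F0,F1)])[:,:,::-1])
for F,u0 in ((F0,430),(F1,427)):
    print([tuple(F[v,u0-1:u0+2].astype(float).mean(0).astype(int)) for v in range(296,328)])
E
```

```text
[(np.int64(154), np.int64(152), np.int64(152)), (np.int64(153), np.int64(151), np.int64(151)), (np.int64(144), np.int64(129), np.int64(124)), (np.int64(138), np.int64(90), np.int64(71)), (np.int64(122), np.int64(73), np.int64(50)), (np.int64(135), np.int64(82), np.int64(56)), (np.int64(142), np.int64(84), np.int64(59)), (np.int64(143), np.int64(86), np.int64(59)), (np.int64(89), np.int64(72), np.int64(54)), (np.int64(44), np.int64(62), np.int64(48)), (np.int64(38), np.int64(62), np.int64(49)), (np.int64(38), np.int64(61), np.int64(48)), (np.int64(39), np.int64(62), np.int64(49)), (np.int64(44), np.int64(73), np.int64(56)), (np.int64(47), np.int64(79), np.int64(60)), (np.int64(47), np.int64(79), np.int64(61)), (np.int64(47), np.int64(80), np.int64(61)), (np.int64(48), np.int64(79), np.int64(61)), (np.int64(47), np.int64(79), np.int64(60)), (np.int64(48), np.int64(80), np.int64(62)), (np.int64(47), np.int64(79), np.int64(61)), (np.int64(49), np.int64(80), np.int64(62)), (np.int64(49), np.int64(80), np.int64(62)), (np.int64(50), np.int64(81), np.int64(63)), (np.int64(48), np.int64(81), 
[... 1061 characters left out ...]
, np.int64(73), np.int64(51)), (np.int64(118), np.int64(72), np.int64(51)), (np.int64(119), np.int64(72), np.int64(52)), (np.int64(117), np.int64(71), np.int64(50)), (np.int64(118), np.int64(72), np.int64(52)), (np.int64(118), np.int64(71), np.int64(50)), (np.int64(119), np.int64(72), np.int64(51)), (np.int64(118), np.int64(72), np.int64(50)), (np.int64(121), np.int64(74), np.int64(52)), (np.int64(121), np.int64(74), np.int64(50)), (np.int64(121), np.int64(73), np.int64(51)), (np.int64(97), np.int64(77), np.int64(57)), (np.int64(53), np.int64(81), np.int64(62)), (np.int64(47), np.int64(82), np.int64(62)), (np.int64(48), np.int64(82), np.int64(62)), (np.int64(49), np.int64(81), np.int64(63))]
```

View pics/pin.png

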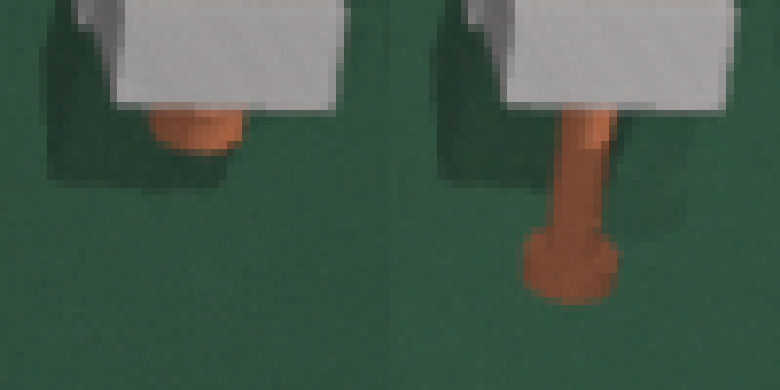

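```bash
python3 - <<'E'
from h import *
p=read_camera('scene')
a=np.linspace(0,2*np.pi,200)
rim=np.cos(a)[:,None]*PX*.009+np.sin(a)[:,None]*PY*.009
for top in (.004,.006,.008,.009):
  for hh in (0,):
    e=[]
    for t in (0,.030,.033,.0345,.036):
        q=proj(p,M-PZ*(top+.054+t)+rim); e.append(q[:,1].max())
    print(top,np.round(e,2),np.round(np.array(e)-e[0],2))
s=arm.state();print(s['time_s'],s['contact_force'])
E
```

```text
0.004 [297.3  314.77 316.49 317.34 318.2 ] [ 0.   17.47 19.19 20.04 20.9 ]
0.006 [298.48 315.92 317.63 318.48 319.34] [ 0.   17.43 19.15 20.   20.85]
0.008 [299.66 317.06 318.77 319.62 320.47] [ 0.   17.4  19.11 19.96 20.81]
0.009 [300.25 317.63 319.34 320.19 321.04] [ 0.   17.38 19.09 19.94 20.79]
18.2 [-18.1431  -2.0718  25.6133]
```

The pin head's edge moved ~19.3 px against 20.7 expected for full travel, so I don't trust the stall: the hand has drifted ~3.7 mm up-slope, which may be cocking the punch. I'll ease off, realign and press again.

>>> {"api": "arm_command", "payload": {"commands": [[0.008, [0, 0, -0.0015], [0, 0, 0]], [0.008, [-0.001, 0, -0.001], [0, 0, 0]], [0.008, [-0.001, 0, -0.0005], [0, 0, 0]], [0.008, [-0.001, 0, 0], [0, 0, 0]], [0.008, [0, 0, 0], [0, 0, 0]], [0.008, [0, 0, 0], [0, 0, 0]], [0.008, [0, 0, 0], [0, 0, 0]], [0.008, [0, 0, 0], [0, 0, 0]]]}}

```text
time_s: 19.2
tcp_pos: [0.571, 0.0345, 0.1543]
eef_rot: [[0.868, 0.071, 0.491], [0.061, -0.997, 0.037], [0.492, -0.002, -0.871]]
contact_force: [-1.4, 0.7, 5.0]
width: 0.015
```

```bash
cat > edge.py <<'E'
from h import *
def edge():
    p=read_camera('scene');F=p['frame'].astype(float)
    F0=np.load('scene0.npz')['f'].astype(float)
    def prof(F,cols,lo,hi):
        o=[]
        for u in cols:
            r=F[:,u,0]-F[:,u,1]   # copper >0, green <0
            v=next(v for v in range(hi,lo,-1) if r[v]>0)
            o.append(round(v+r[v]/(r[v]-r[v+1]),2))
        return o
    print('before',prof(F0,range(426,435),295,315)); print('now',prof(F,range(424,433),300,335))
edge()
E
python3 rep.py;python3 edge.py
```

```text
tip in mouth frame -3.1554029557102 -0.35410376890180945 -43.250473482807294 F mouth [1.6821 1.0729 3.8889] [0.2976 1.0231 0.2186] 19.25 0.014809891877323022
before [np.float64(303.32), np.float64(303.84), np.float64(304.0), np.float64(304.35), np.float64(304.47), np.float64(304.62), np.float64(304.47), np.float64(304.33), np.float64(303.73)]
now [np.float64(322.57), np.float64(322.85), np.float64(322.96), np.float64(323.35), np.float64(323.49), np.float64(323.47), np.float64(323.23), np.float64(323.03), np.float64(322.53)]
```

>>> {"api": "arm_command", "payload": {"commands": [[0.008, [0.001, 0, 0], [0, 0.3, 0]], [0.008, [0.001, 0, 0], [0, 0.2, 0]], [0.008, [0.0005, 0, 0], [0, 0, 0]], [0.008, [0, 0, 0.0004], [0, 0, 0]], [0.008, [0, 0, 0.0004], [0, 0, 0]], [0.008, [0, 0, 0.0004], [0, 0, 0]], [0.008, [0, 0, 0.0004], [0, 0, 0]], [0.008, [0, 0, 0], [0, 0, 0]]]}}

```text
time_s: 20.3
tcp_pos: [0.5747, 0.0343, 0.1564]
eef_rot: [[0.865, 0.072, 0.496], [0.061, -0.997, 0.038], [0.497, -0.003, -0.867]]
contact_force: [-5.1, -0.5, 5.5]
width: 0.0146
```

```bash
python3 rep.py;python3 edge.py
```

```text
tip in mouth frame 1.4908905067337366 -0.7528962511427055 -43.30336573851827 F mouth [-0.4184 -0.0742  7.1201] [-0.2711  2.3621 -0.018 ] 20.35 0.015199137726876628
before [np.float64(303.32), np.float64(303.84), np.float64(304.0), np.float64(304.35), np.float64(304.47), np.float64(304.62), np.float64(304.47), np.float64(304.33), np.float64(303.73)]
now [np.float64(322.56), np.float64(322.85), np.float64(322.92), np.float64(323.3), np.float64(323.51), np.float64(323.45), np.float64(323.22), np.float64(323.0), np.float64(322.55)]
```

>>> {"api": "arm_command", "payload": {"commands": [[0.008, [-0.0005, 0, 0.0004], [0, 0, 0]], [0.008, [-0.0003, 0.0003, 0.0004], [0, 0, 0]], [0.008, [-0.0002, 0.0003, 0.0004], [0, 0, 0]], [0.008, [-0.0002, 0, 0.0004], [0, 0, 0]], [0.008, [-0.0002, 0, 0.0004], [0, 0, 0]], [0.008, [0, 0, 0.0004], [0, 0, 0]], [0.008, [0, 0, 0], [0, 0, 0]], [0.008, [0, 0, 0], [0, 0, 0]]]}}

```text
time_s: 21.4
tcp_pos: [0.5762, 0.0341, 0.1568]
eef_rot: [[0.865, 0.072, 0.497], [0.061, -0.997, 0.04], [0.499, -0.005, -0.867]]
contact_force: [-13.2, -0.1, 18.4]
width: 0.0145
```

```bash
python3 rep.py;python3 edge.py; python3 pic.py a6
```

```text
tip in mouth frame 3.07507816698124 -0.9735161175316352 -43.67404417475505 F mouth [-2.4609  0.7277 21.5484] [-0.1309  2.7989  0.11  ] 21.45 0.014860595172011963
before [np.float64(303.32), np.float64(303.84), np.float64(304.0), np.float64(304.35), np.float64(304.47), np.float64(304.62), np.float64(304.47), np.float64(304.33), np.float64(303.73)]
now [np.float64(322.57), np.float64(322.85), np.float64(322.94), np.float64(323.31), np.float64(323.49), np.float64(323.45), np.float64(323.23), np.float64(323.03), np.float64(322.54)]
```

View pics/a6.png

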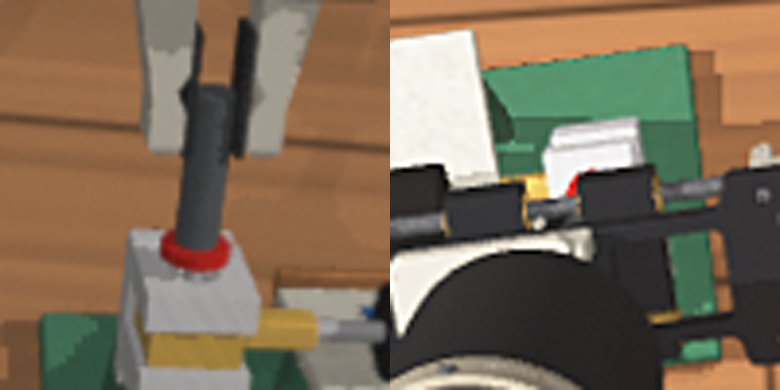

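```bash
python3 - <<'E'
from h import *
p=read_camera('scene')
pts=[]
for x in (.022,-.022,-.036):
  for y in (-.02,.02):
    for z in (0,-.014,-.032,-.052): pts.append(M+PX*x+PY*y+PZ*z); 
q=proj(p,pts)
for i in range(0,24,4): print(q[i:i+4].round(1).tolist())
F=np.load('scene0.npz')['f']; im=cv2.resize(F[235:315,400:480],(600,600),interpolation=cv2.INTER_NEAREST)[:,:,::-1].copy()
for a in q: 
    c=((a-[400,235]+.5)*7.5).astype(int); cv2.circle(im,tuple(int(v) for v in c),4,(255,0,255),1)
cv2.imwrite('pics/yk.png',im)
E
```

```text
[[423.2, 265.7], [422.2, 274.5], [420.9, 285.7], [419.6, 297.9]]
[[451.8, 266.5], [450.7, 275.4], [449.1, 286.6], [447.5, 298.7]]
[[418.9, 251.9], [418.0, 260.4], [416.8, 271.2], [415.6, 282.9]]
[[446.1, 252.7], [445.0, 261.2], [443.6, 272.0], [442.1, 283.7]]
[[417.6, 247.8], [416.7, 256.2], [415.6, 266.9], [414.4, 278.5]]
[[444.4, 248.6], [443.3, 257.0], [442.0, 267.6], [440.5, 279.2]]
```

View pics/yk.png

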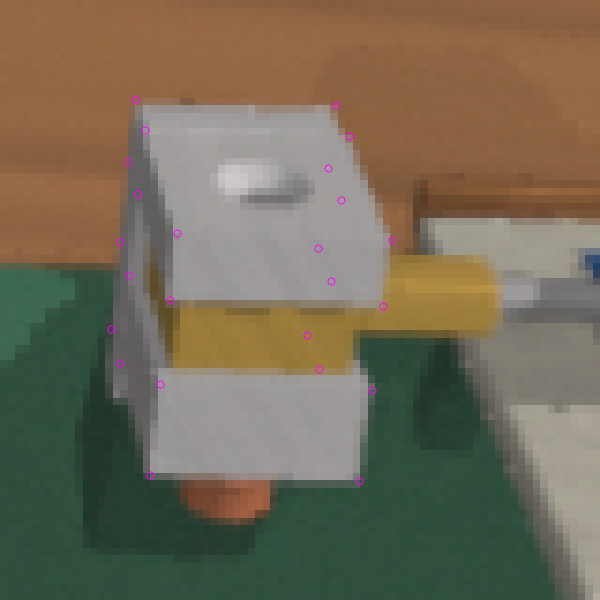

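The pin hasn't moved by even 0.1 px between two presses with different side offsets, which suggests a rigid stop. One firmer press (~40 N) to tell a jam from the stop.

>>> {"api": "arm_command", "payload": {"commands": [[0.008, [-0.0005, 0, 0.0004], [0, 0, 0]], [0.008, [-0.0005, -0.0005, 0.0004], [0, 0, 0]], [0.008, [-0.0003, -0.0003, 0.0004], [0, 0, 0]], [0.008, [0, 0, 0.0004], [0, 0, 0]], [0.008, [0, 0, 0.0004], [0, 0, 0]], [0.008, [0, 0, 0.0004], [0, 0, 0]], [0.008, [0, 0, 0.0004], [0, 0, 0]], [0.008, [0, 0, 0], [0, 0, 0]]], "grip_force": 60}}

```text
time_s: 22.65
tcp_pos: [0.5777, 0.0346, 0.1571]
eef_rot: [[0.864, 0.072, 0.498], [0.06, -0.997, 0.041], [0.5, -0.005, -0.866]]
contact_force: [-22.9, -2.1, 31.8]
width: 0.0146
```

```bash
python3 rep.py;python3 edge.py
```

```text
tip in mouth frame 4.6633760723730076 -0.4227388083013035 -44.22236855508938 F mouth [-4.5019 -0.1511 38.0949] [-0.5028  3.4366 -0.0864] 22.7 0.014227824698839731
before [np.float64(303.32), np.float64(303.84), np.float64(304.0), np.float64(304.35), np.float64(304.47), np.float64(304.62), np.float64(304.47), np.float64(304.33), np.float64(303.73)]
now [np.float64(322.55), np.float64(322.87), np.float64(323.03), np.float64(323.49), np.float64(323.52), np.float64(323.45), np.float64(323.24), np.float64(323.0), np.float64(322.53)]
```

```bash
python3 - <<'E'
from h import *
p=read_camera('scene')
F=p['frame'];h=cv2.cvtColor(F,cv2.COLOR_RGB2HSV).astype(int)
m=((h[...,0]<6)|(h[...,0]>174))&(h[...,1]>150); m[:230]=0;m[285:]=0;m[:,:420]=0;m[:,460:]=0
v,u=np.nonzero(m);print('red rows',v.min(),v.max(),'cols',u.min(),u.max(),u.mean(),v.mean())
s=arm.state();T=s['tcp_pos']
a=np.linspace(0,2*np.pi,100)
for tipx in (-1,0,1):
 for dep in (.042,.044,.046,.050):
  tip=M-PZ*dep+PX*.001*tipx
  ax=T-tip;ax/=np.linalg.norm(ax)
  e1=np.cross(ax,[0,1,0]);e1/=np.linalg.norm(e1);e2=np.cross(ax,e1)
  q=np.vstack([proj(p,tip+ax*d+.013*(np.cos(a)[:,None]*e1+np.sin(a)[:,None]*e2)) for d in (.05,.056)])
  print(tipx,dep,'rows',q[:,1].min().round(1),q[:,1].max().round(1),'cols',q[:,0].min().round(1),q[:,0].max().round(1))
cv2.imwrite('pics/c1.png',cv2.resize(F[225:285,405:465],(600,600),interpolation=cv2.INTER_CUBIC)[:,:,::-1])
E
```

```text
red rows 250 259 cols 427 443 434.7916666666667 255.60416666666666
-1 0.042 rows 246.9 260.0 cols 426.2 445.2
-1 0.044 rows 248.1 261.2 cols 426.1 445.1
-1 0.046 rows 249.3 262.4 cols 425.9 444.9
-1 0.05 rows 251.8 264.8 cols 425.6 444.6
0 0.042 rows 247.0 259.9 cols 426.2 445.3
0 0.044 rows 248.2 261.1 cols 426.1 445.1
0 0.046 rows 249.5 262.3 cols 426.0 445.0
0 0.05 rows 251.9 264.8 cols 425.7 444.6
1 0.042 rows 247.1 259.8 cols 426.3 445.3
1 0.044 rows 248.4 261.1 cols 426.1 445.1
1 0.046 rows 249.6 262.3 cols 426.0 445.0
1 0.05 rows 252.1 264.8 cols 425.7 444.7
```

View pics/c1.png

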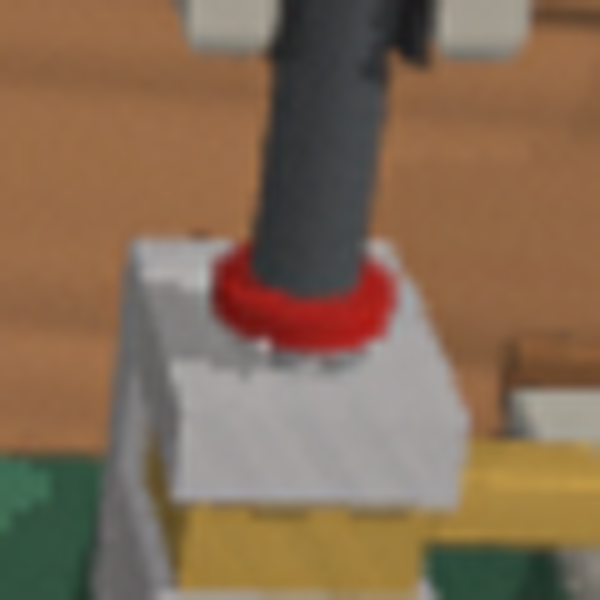

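>>> {"api": "arm_command", "payload": {"commands": [[0.008, [-0.0003, 0, 0.0003], [0, 0, 0]], [0.008, [-0.0003, 0, 0.0003], [0, 0, 0]], [0.008, [-0.0003, 0, 0.0003], [0, 0, 0]], [0.008, [0, 0, 0.0003], [0, 0, 0]], [0.008, [0, 0, 0.0003], [0, 0, 0]], [0.008, [0, 0, 0], [0, 0, 0]], [0.008, [0, 0, 0], [0, 0, 0]], [0.008, [0, 0, 0], [0, 0, 0]]]}}

```text
time_s: 23.8
tcp_pos: [0.5785, 0.0348, 0.1571]
eef_rot: [[0.864, 0.073, 0.499], [0.06, -0.997, 0.042], [0.5, -0.006, -0.866]]
contact_force: [-26.6, -2.1, 38.5]
width: 0.0148
```

```bash
python3 rep.py;python3 edge.py
```

```text
tip in mouth frame 5.379015320594024 -0.3166288358971862 -44.52599658696265 F mouth [-4.5584 -0.582  46.219 ] [-0.4556  3.6312 -0.0509] 23.85 0.014819272063449613
before [np.float64(303.32), np.float64(303.84), np.float64(304.0), np.float64(304.35), np.float64(304.47), np.float64(304.62), np.float64(304.47), np.float64(304.33), np.float64(303.73)]
now [np.float64(322.54), np.float64(322.92), np.float64(323.29), np.float64(323.52), np.float64(323.5), np.float64(323.45), np.float64(323.22), np.float64(323.0), np.float64(322.55)]
```

46 N and still not moved: it's the stop. Ease off and withdraw.

>>> {"api": "arm_command", "payload": {"commands": [[0.008, [0.0005, 0, -0.0015], [0, 0, 0]], [0.008, [0.0005, 0, -0.0015], [0, 0, 0]], [0.008, [0.0005, 0, -0.0015], [0, 0, 0]], [0.008, [0.0005, 0, -0.0015], [0, 0, 0]], [0.008, [0, 0, -0.002], [0, 0, 0]], [0.008, [0, 0, -0.003], [0, 0, 0]], [0.008, [0, 0, -0.003], [0, 0, 0]], [0.008, [0, 0, 0], [0, 0, 0]]]}}

```text
time_s: 24.9
tcp_pos: [0.5708, 0.034, 0.1648]
eef_rot: [[0.868, 0.073, 0.491], [0.061, -0.997, 0.04], [0.492, -0.005, -0.87]]
contact_force: [-0.3, 0.4, -0.5]
width: 0.0144
```

```bash
python3 rep.py; python3 edge.py
```

```text
tip in mouth frame 1.8565761592412542 -0.6823102090571285 -34.12948262972031 F mouth [-0.5876 -0.8648 -1.7074] [-0.1843  1.8555  0.0613] 24.95 0.014830697487060562
before [np.float64(303.32), np.float64(303.84), np.float64(304.0), np.float64(304.35), np.float64(304.47), np.float64(304.62), np.float64(304.47), np.float64(304.33), np.float64(303.73)]
now [np.float64(322.57), np.float64(322.85), np.float64(322.92), np.float64(323.3), np.float64(323.5), np.float64(323.47), np.float64(323.21), np.float64(323.0), np.float64(322.53)]
```

Pin stays put, free of contact. Withdraw fully.

>>> {"api": "arm_command", "payload": {"commands": [[0.008, [-0.0002, 0, -0.006], [0, 0, 0]], [0.008, [-0.0002, 0, -0.008], [0, 0, 0]], [0.008, [-0.0002, 0, -0.01], [0, 0, 0]], [0.008, [-0.0002, 0, -0.012], [0, 0, 0]], [0.008, [0, 0, -0.015], [0, 0, 0]], [0.008, [0, 0, -0.015], [0, 0, 0]], [0.008, [0, 0, -0.01], [0, 0, 0]], [0.008, [0, 0, 0], [0, 0, 0]]]}}

```text
time_s: 26.0
tcp_pos: [0.5329, 0.0309, 0.231]
eef_rot: [[0.868, 0.073, 0.491], [0.061, -0.997, 0.04], [0.493, -0.005, -0.87]]
contact_force: [1.0, -0.8, -2.0]
width: 0.0147
```

```bash
python3 rep.py; python3 - <<'E'
from h import *
p=read_camera('scene')
s=arm.state();T=s['tcp_pos'];z=s['eef_rot'][:,2]
print(T,proj(p,[T,T+z*.017,T+z*.067]))
F=p['frame'];cv2.imwrite('pics/r1.png',cv2.resize(F[150:270,390:510],(600,600),interpolation=cv2.INTER_CUBIC)[:,:,::-1])
plan([.5215,-.2093,.19],RD,8,.008)
E
```

```text
tip in mouth frame 1.657687320485053 -1.1973186182551074 41.7470700168682 F mouth [-0.5017 -0.1527 -1.5669] [-0.1953  1.8663 -0.0389] 26.05 0.014276613913804121
[0.5327 0.0306 0.2299] [[442.3933 187.6297]
 [441.0558 199.4444]
 [437.2412 232.9244]]
[0.008, [-0.0055, 0.0298, 0.0025], [-0.04, -3.68, 0.01]],
[0.008, [-0.0053, 0.0298, 0.0028], [-0.04, -3.68, 0.01]],
[0.008, [-0.0051, 0.0298, 0.0032], [-0.04, -3.68, 0.01]],
[0.008, [-0.0049, 0.0298, 0.0035], [-0.04, -3.68, 0.01]],
[0.008, [-0.0047, 0.0298, 0.0039], [-0.04, -3.68, 0.01]],
[0.008, [-0.0044, 0.0298, 0.0042], [-0.04, -3.68, 0.01]],
[0.008, [-0.0041, 0.0298, 0.0045], [-0.04, -3.68, 0.01]],
[0.008, [-0.0038, 0.0298, 0.0047], [-0.04, -3.68, 0.01]],
```

View pics/r1.png

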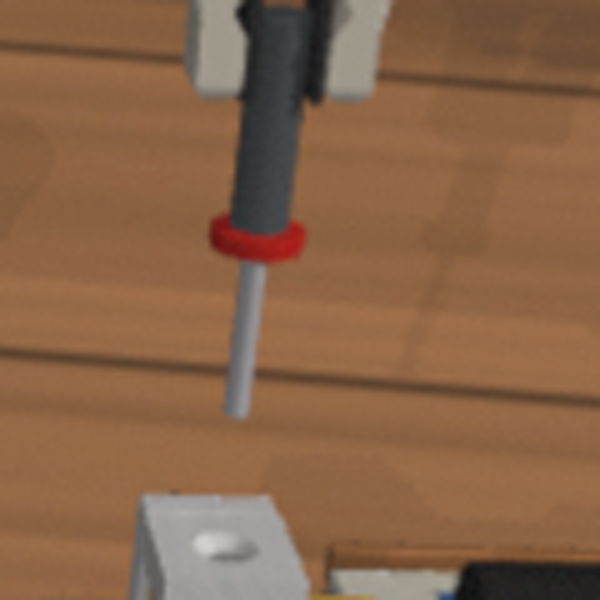

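Tip seen at (437.4,233), predicted (437.2,232.9): no slip in the hand. Back to the block.

>>> {"api": "arm_command", "payload": {"commands": [[0.008, [-0.0055, 0.0298, 0.0025], [0, -3.68, 0]], [0.008, [-0.0053, 0.0298, 0.0028], [0, -3.68, 0]], [0.008, [-0.0051, 0.0298, 0.0032], [0, -3.68, 0]], [0.008, [-0.0049, 0.0298, 0.0035], [0, -3.68, 0]], [0.008, [-0.0047, 0.0298, 0.0039], [0, -3.68, 0]], [0.008, [-0.0044, 0.0298, 0.0042], [0, -3.68, 0]], [0.008, [-0.0041, 0.0298, 0.0045], [0, -3.68, 0]], [0.008, [-0.0038, 0.0298, 0.0047], [0, -3.68, 0]]]}}

```text
time_s: 27.1
tcp_pos: [0.5219, -0.2106, 0.1887]
eef_rot: [[0.997, 0.072, -0.003], [0.072, -0.997, 0.004], [-0.003, -0.004, -1.0]]
contact_force: [0.3, 0.7, -0.7]
width: 0.0145
```

```bash
python3 - <<'E'
from h import *
p=read_camera('scene')
s=arm.state();print(s['tcp_pos'],s['eef_rot'])
plan([.5217,-.2091,.14],RD,8,.008)
E
```

```text
[ 0.5221 -0.213   0.1872] [[ 0.9974  0.0713 -0.0085]
 [ 0.0713 -0.9974  0.003 ]
 [-0.0083 -0.0036 -1.    ]]
[0.008, [0.0, -0.0005, 0.0059], [-0.03, 0.06, 0.01]],
[0.008, [0.0, -0.0005, 0.0059], [-0.03, 0.06, 0.01]],
[0.008, [0.0, -0.0005, 0.0059], [-0.03, 0.06, 0.01]],
[0.008, [0.0, -0.0005, 0.0059], [-0.03, 0.06, 0.01]],
[0.008, [0.0, -0.0005, 0.0059], [-0.03, 0.06, 0.01]],
[0.008, [0.0, -0.0005, 0.0059], [-0.03, 0.06, 0.01]],
[0.008, [-0.0, -0.0005, 0.0059], [-0.03, 0.06, 0.01]],
[0.008, [-0.0, -0.0005, 0.0059], [-0.03, 0.06, 0.01]],
```

>>> {"api": "arm_command", "payload": {"commands": [[0.008, [0, -0.0007, 0.007], [0, 0, 0]], [0.008, [0, -0.0007, 0.007], [0, 0.1, 0]], [0.008, [0, -0.0007, 0.007], [0, 0.1, 0]], [0.008, [0, -0.0007, 0.007], [-0.1, 0.1, 0]], [0.008, [0, -0.0006, 0.007], [-0.1, 0.1, 0]], [0.008, [0, -0.0005, 0.007], [0, 0.1, 0]], [0.008, [0, 0, 0.005], [0, 0, 0]], [0.008, [0, 0, 0], [0, 0, 0]]]}}

```text
time_s: 28.15
tcp_pos: [0.5215, -0.205, 0.1424]
eef_rot: [[0.997, 0.072, 0.008], [0.072, -0.997, 0.002], [0.008, -0.001, -1.0]]
contact_force: [-0.5, -0.0, -0.6]
width: 0.0147
```

```bash
python3 - <<'E'
from h import *
p=read_camera('scene')
s=arm.state();T=s['tcp_pos'];z=s['eef_rot'][:,2];print(T,s['eef_rot'])
print(proj(p,[T+z*.009,T+z*.067,B]))
F=p['frame'];cv2.imwrite('pics/b1.png',cv2.resize(F[180:280,225:325],(600,600),interpolation=cv2.INTER_CUBIC)[:,:,::-1])
E
```

```text
[ 0.5218 -0.205   0.1428] [[ 0.9973  0.0725  0.0087]
 [ 0.0725 -0.9974  0.0016]
 [ 0.0088 -0.0009 -1.    ]]
[[274.9479 211.1731]
 [277.2833 233.7972]
 [275.3022 238.7996]]
```

View pics/b1.png

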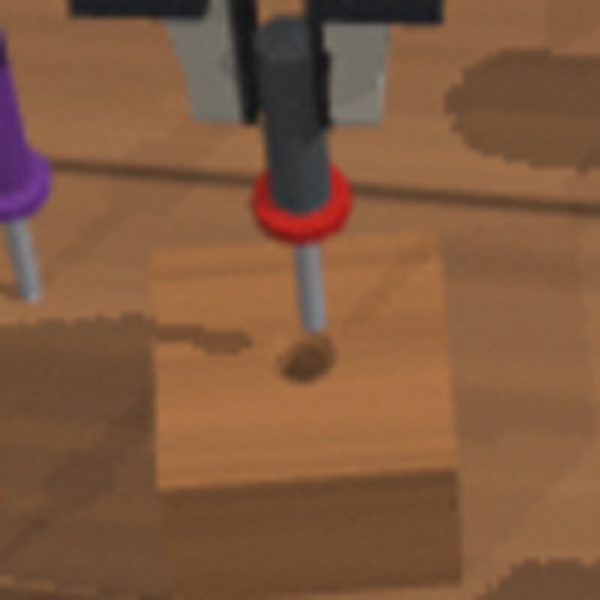

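Tip at (277,234) is ~3.5 mm to +y of the hole (hole seen at 276.2,239.7). Correcting while lowering slightly.

>>> {"api": "arm_command", "payload": {"commands": [[0.008, [0, 0.0015, 0], [0, -0.3, 0]], [0.008, [0, 0.001, 0], [0, -0.2, 0]], [0.008, [0, 0.0005, 0], [0, 0, 0]], [0.008, [0, 0, 0.003], [0, 0, 0]], [0.008, [0, 0, 0.003], [0, 0, 0]], [0.008, [0, 0, 0.002], [0, 0, 0]], [0.008, [0, 0, 0], [0, 0, 0]], [0.008, [0, 0, 0], [0, 0, 0]]]}}

```text
time_s: 29.2
tcp_pos: [0.5221, -0.208, 0.1349]
eef_rot: [[0.997, 0.073, 0.0], [0.073, -0.997, 0.001], [0.001, -0.001, -1.0]]
contact_force: [-1.5, 0.4, -1.0]
width: 0.0146
```

```bash
python3 - <<'E'
from h import *
p=read_camera('scene')
s=arm.state();T=s['tcp_pos'];z=s['eef_rot'][:,2];print(T,s['eef_rot'],s['contact_force'])
print(T+z*.067,proj(p,[T+z*.009,T+z*.067,B]))
F=p['frame'];cv2.imwrite('pics/b2.png',cv2.resize(F[180:280,225:325],(600,600),interpolation=cv2.INTER_CUBIC)[:,:,::-1])
E
```

```text
[ 0.5221 -0.208   0.1349] [[ 0.9974  0.0725  0.0005]
 [ 0.0725 -0.9974  0.001 ]
 [ 0.0005 -0.001  -1.    ]] [-0.2779  0.3198 -2.0587]
[ 0.5221 -0.2079  0.0679] [[273.3634 214.2792]
 [275.7907 236.3349]
 [275.3022 238.7996]]
```

View pics/b2.png

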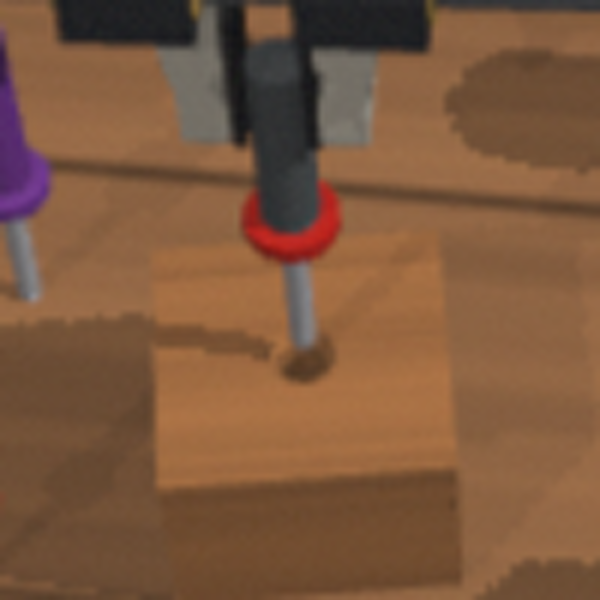

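Tip is now right over the hole. Lowering to just above home.

>>> {"api": "arm_command", "payload": {"commands": [[0.008, [0, 0.0003, 0.005], [0, 0, 0]], [0.008, [0, 0.0002, 0.006], [0, 0, 0]], [0.008, [0, 0, 0.008], [0, 0, 0]], [0.008, [0, 0, 0.01], [0, 0, 0]], [0.008, [0, 0, 0.01], [0, 0, 0]], [0.008, [0, 0, 0.008], [0, 0, 0]], [0.008, [0, 0, 0.006], [0, 0, 0]], [0.008, [0, 0, 0], [0, 0, 0]]]}}

```text
time_s: 30.25
tcp_pos: [0.5218, -0.2084, 0.0813]
eef_rot: [[0.997, 0.072, -0.001], [0.072, -0.997, 0.001], [-0.001, -0.001, -1.0]]
contact_force: [-0.4, -0.3, -1.1]
width: 0.0149
```

```bash
cat > pb.py <<'E'
import sys
from h import *
p=read_camera('scene')
s=arm.state();T=s['tcp_pos'];print(T,s['eef_rot'][:,2],s['contact_force'],s['width'],s['time_s'])
F=p['frame'];cv2.imwrite(f'pics/{sys.argv[1]}.png',cv2.resize(F[180:280,225:325],(600,600),interpolation=cv2.INTER_CUBIC)[:,:,::-1])
E
python3 pb.py b3
```

```text
[ 0.5221 -0.2084  0.0818] [ 0.0001  0.0009 -1.    ] [ 0.1805 -0.5962 -0.5712] 0.014949090989671334 30.3
```

View pics/b3.png

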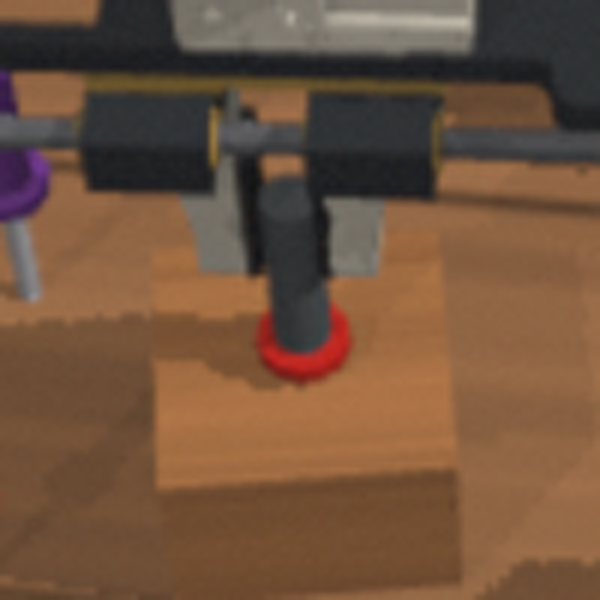

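>>> {"api": "arm_command", "payload": {"commands": [[0.008, [0, 0, 0.001], [0, 0, 0]], [0.008, [0, 0, 0.001], [0, 0, 0]], [0.008, [0, 0, 0.001], [0, 0, 0]], [0.008, [0, 0, 0.0007], [0, 0, 0]], [0.008, [0, 0, 0.0007], [0, 0, 0]], [0.008, [0, 0, 0.0005], [0, 0, 0]], [0.008, [0, 0, 0], [0, 0, 0]], [0.008, [0, 0, 0], [0, 0, 0]]]}}

```text
time_s: 31.3
tcp_pos: [0.5221, -0.2084, 0.077]
eef_rot: [[0.997, 0.072, 0.0], [0.072, -0.997, 0.001], [0.0, -0.001, -1.0]]
contact_force: [0.9, -0.9, -1.0]
width: 0.0146
```

```bash
python3 pb.py b4
```

```text
[ 0.5221 -0.2084  0.077 ] [ 0.0004  0.001  -1.    ] [-0.5255 -0.0669 -2.134 ] 0.014555155668166375 31.35
```

>>> {"api": "arm_command", "payload": {"commands": [[0.008, [0, 0, 0.0005], [0, 0, 0]], [0.008, [0, 0, 0.0005], [0, 0, 0]], [0.008, [0, 0, 0.0005], [0, 0, 0]], [0.008, [0, 0, 0], [0, 0, 0]], [0.008, [0, 0, 0], [0, 0, 0]], [0.008, [0, 0, 0], [0, 0, 0]], [0.008, [0, 0, 0], [0, 0, 0]], [0.008, [0, 0, 0], [0, 0, 0]]], "grip_force": 10}}

```text
time_s: 32.35
tcp_pos: [0.5226, -0.2086, 0.0767]
eef_rot: [[0.997, 0.073, 0.002], [0.073, -0.997, 0.0], [0.002, -0.0, -1.0]]
contact_force: [-2.2, 2.2, 8.6]
width: 0.0157
```

```bash
python3 pb.py b5
```

```text
[ 0.5227 -0.2085  0.0767] [ 0.0018  0.0005 -1.    ] [-2.4531  1.4332  9.1606] 0.01551647812428692 32.4
```

View pics/b5.png

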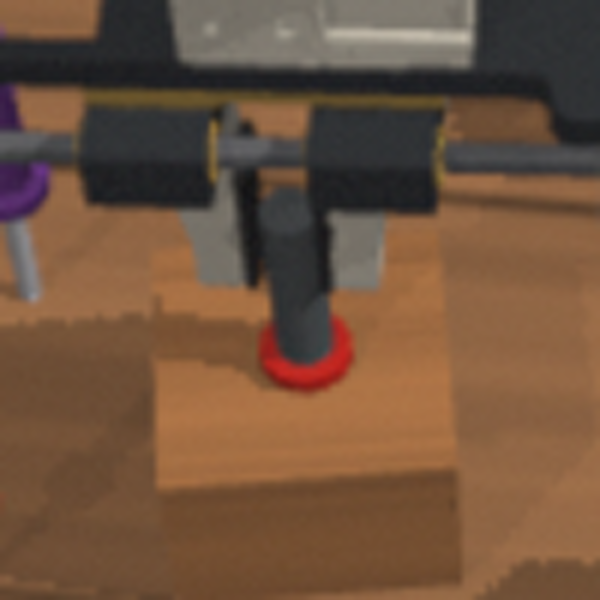

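Seated: 9 N upward and the collar is on the block. Unload a little, then open slowly.

>>> {"api": "arm_command", "payload": {"commands": [[0.008, [0, 0, -0.0007], [0, 0, 0]], [0.018, [0, 0, 0], [0, 0, 0]], [0.022, [0, 0, 0], [0, 0, 0]], [0.028, [0, 0, 0], [0, 0, 0]], [0.036, [0, 0, 0], [0, 0, 0]], [0.044, [0, 0, 0], [0, 0, 0]], [0.055, [0, 0, 0], [0, 0, 0]], [0.055, [0, 0, 0], [0, 0, 0]]], "grip_force": 10}}

```text
time_s: 33.4
tcp_pos: [0.522, -0.2084, 0.0761]
eef_rot: [[0.997, 0.072, 0.0], [0.072, -0.997, 0.001], [0.0, -0.001, -1.0]]
contact_force: [-0.1, -0.4, -0.4]
width: 0.0541
```

```bash
python3 pb.py b6
```

```text
[ 0.5221 -0.2084  0.0762] [ 0.0004  0.001  -1.    ] [-0.6195 -0.3557 -0.7727] 0.05480006549461189 33.45
```

View pics/b6.png

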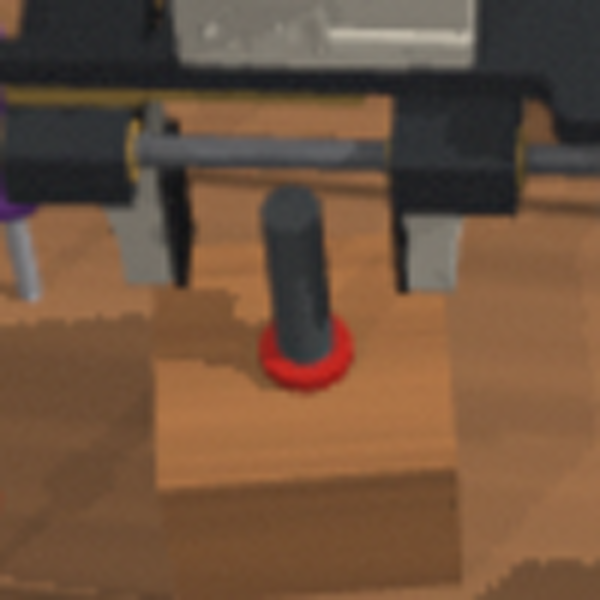

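Punch stands alone, upright, collar on the block. Rising clear.

>>> {"api": "arm_command", "payload": {"commands": [[0.055, [0, 0, -0.01], [0, 0, 0]], [0.055, [0, 0, -0.015], [0, 0, 0]], [0.055, [0, 0, -0.02], [0, 0, 0]], [0.055, [0, 0, -0.025], [0, 0, 0]], [0.055, [0, 0, -0.03], [0, 0, 0]], [0.055, [0, 0, -0.03], [0, 0, 0]], [0.055, [0, 0, -0.01], [0, 0, 0]], [0.055, [0, 0, 0], [0, 0, 0]]]}}

```text
time_s: 34.45
tcp_pos: [0.5223, -0.2085, 0.2171]
eef_rot: [[0.997, 0.072, 0.002], [0.072, -0.997, 0.001], [0.002, -0.001, -1.0]]
contact_force: [0.2, -1.1, -0.8]
width: 0.0547
```

```bash
python3 pb.py b7; python3 edge.py; python3 - <<'E'
from h import *
p=read_camera('scene');save(p,'end')
F=p['frame'].copy();P=world(p).reshape(-1,3);H=cv2.cvtColor(F,cv2.COLOR_RGB2HSV).reshape(-1,3).astype(int)
m=(np.hypot(P[:,0]-.52,P[:,1]+.208)<.05)&(P[:,2]>.072)&(P[:,2]<.14);q=P[m]
for lo in np.arange(.07,.13,.01):
    k=q[(q[:,2]>=lo)&(q[:,2]<lo+.01)]
    if len(k): print(round(lo,3),k.mean(0)[:2])
print('top z',np.quantile(q[:,2],.98))
print([(d['location'],d['p']) for n in ('jar','cup','tin') for d in landmark_of(p,n)[:1]])
E
```

```text
[ 0.5217 -0.2083  0.216 ] [ 0.0004  0.0014 -1.    ] [-0.0262  0.0647 -0.8135] 0.05478863766249908 34.5
before [np.float64(303.32), np.float64(303.84), np.float64(304.0), np.float64(304.35), np.float64(304.47), np.float64(304.62), np.float64(304.47), np.float64(304.33), np.float64(303.73)]
now [np.float64(322.57), np.float64(322.85), np.float64(322.96), np.float64(323.29), np.float64(323.49), np.float64(323.44), np.float64(323.23), np.float64(323.03), np.float64(322.54)]
0.07 [ 0.5277 -0.2078]
0.08 [ 0.5275 -0.2076]
0.09 [ 0.527 -0.207]
0.1 [ 0.5275 -0.2078]
0.11 [ 0.5272 -0.2075]
0.12 [ 0.5232 -0.2084]
top z 0.12778851482750414
[([0.3852, -0.0663, 0.0034], 0.62), ([0.7106, -0.1795, -0.0004], 0.72), ([0.6839, -0.3559, -0.0022], 0.75)]
```

View pics/end.png

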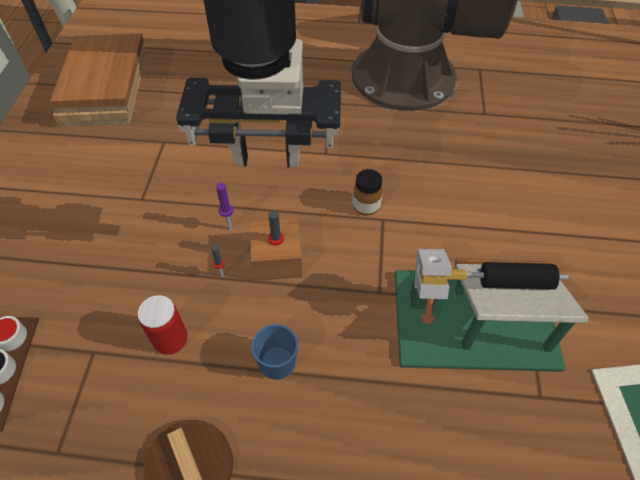

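```bash
python3 -c "
from rig import arm
print(arm.job_done())"
```

```text
the job is handed in; nothing more can be done
None
```

I drove the pin down until it came up solid, hung the punch back in its block, and handed the job in at about 34.5 s. One check on the pin's travel disagrees with the rest, so full travel is likely but not certain.

**Driving the pin:** The punch tip met the pin about 8–10 mm inside the bore, and the pin slid at about 10–12 N. It stopped dead with the tip about 44 mm deep. Three separate presses, up to about 46 N, did not move it visibly. The gripper stayed above the yoke and clear of the pin.

**Last checks:**
- **Punch:** it hangs upright and free in the block with the collar on top. Its butt is 128 mm above the bench (126 mm expected), and it stands within about 2 mm of where it started.
- **Jar, cup and tin:** unmoved within the detection error of about 4 mm.
- **Gripper:** raised and touching nothing.

**The disagreement:** in the camera image the pin's head moved about 19 px, which is roughly 33 mm, against 20.7 px expected for the full 36 mm. The pass threshold is 34.5 mm. I took the rigid stop as decisive. Sliding needs only about 12 N, the collar was clear of the yoke face, and a stop about 44 mm deep fits a pin top starting about 8 mm down plus 36 mm of travel.

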